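Check trivet slats in a clamped nest and pack them

TASK

Check that the trivet slats are all one length: free the slat that is jammed diagonally in the crate by turning it square before lifting it, lay every slat on the table in its own blue bay of the nest with its end against the stop, and let go. Then swing the clamp fully over onto them, lay the straightedge on the nest flush against all their front ends, centred across the nest, and let go of it; after that swing the clamp fully back and stack all the slats flat in the middle of the crate, square with it. Leave the straightedge on the nest or worktop, and do not disturb the other kitchenware.

Things in the scene. Friction and masses are not known exactly. Their poses are not given: they have to be found in the camera images.
- nest: fixed check nest: aluminium plate 250 x 236 x 12 mm (x, y, z), origin at the centre of its underside, x axis from its front edge (robot side, x = -125 mm) to the clamp at its back. Three bays marked blue, one slat each, lying flat along the nest's x with the back end against the stop; seated slats have their centre at x = -5 mm, underside z = 12 mm, front end at x = -65 mm
- stop (a point): middle of the stop's front face, at nest x = +55 mm; the stop is a dark bar across the whole plate, 10 mm thick, top at nest z = 26 mm
- pivot (a point): clamp pivot, axis along the nest's y, at nest x = +85, z = 55 mm, in a red bracket 50 mm wide, top at z = 72 mm. Open, the clamp arm and its bar stand up to nest z = 180 mm over x = 70 to 175 mm; shut, the arm lies along nest y = 0, top at z = 68 mm, from x = -30 to 85 mm, with the bar across its front end
- bay0 (a point): seat of the bay at nest y = -72 mm: where a seated slat's origin belongs; axes as the nest's
- bay1 (a point): seat of the middle bay, nest y = 0; axes as the nest's
- bay2 (a point): seat of the bay at nest y = +72 mm; axes as the nest's
- clamp_handle (a joint): angle of the clamp (arm and red handle in one piece), rad: 1.9 fully open (handle leaning 0.95 rad back, to nest +x, arm upright), 0 fully shut (handle leaning 0.95 rad forward, arm level), stops at both ends. Its weights tip over centre at about 1.2: past that, either way, it tends to fall on and stay. The sprung bar meets the slats in the last 0.04 rad. Needs up to 6 N at the crossbar
- tbar (a point): middle of the handle's black crossbar: round, 16 mm thick, 140 mm long along nest y, 100 mm from the pivot; it travels on that circle (nest x = 85 + 100 sin(joint - 0.95), z = 55 + 100 cos(joint - 0.95) mm) and can be held or dragged 45 mm to either side of its middle, clear of the 14 mm stem
- press_bar: the clamp's pressing bar, 20 x 180 mm, rubber underside, on the end of the clamp arm; origin at the centre of its underside
- crate: fixed shallow wooden crate, outside 152 x 122 x 36 mm (x, y, z), walls and floor 6 mm, origin at the centre of its underside. Two brass tabs, underside at z = 31 mm, lie over its (+x, +y) and (-x, -y) corners, covering |x| over 28 and |y| over 32 mm there: a slat lifts past them only near the middle and within 0.15 rad of the crate's x axis
- slatA: dark wood trivet slat, 120 x 40 x 14 mm (along its own x, y, z), 60 g, with two pale lines along its top; plain and the same either way round; origin at the centre of its underside, z up. It starts jammed diagonally in the crate, flat on the crate floor, turned about 0.6 rad anticlockwise from the crate's x axis with two corners under the tabs
- slatB: dark wood trivet slat, 120 x 40 x 14 mm (along its own x, y, z), 60 g, with two pale lines along its top; plain and the same either way round; origin at the centre of its underside, z up. Lies on the worktop to the robot's right; may be absent
- slatC: dark wood trivet slat, 120 x 40 x 14 mm (along its own x, y, z), 60 g, with two pale lines along its top; plain and the same either way round; origin at the centre of its underside, z up. Lies on the worktop to the robot's right; may be absent
- straightedge: straightedge: steel bar 200 x 30 x 12 mm (x, y, z) with a yellow upright grip fin 90 x 14 mm along its middle up to z = 60 mm; 250 g; both long sides are true faces, 15 mm from its centre line; origin at the centre of its underside. Lies on the worktop right of the nest
- funnel: bystander: black funnel standing mouth down, 110 mm wide, 115 mm tall
- bowls: bystander: two nested steel mixing bowls, 200 mm wide, 95 mm tall
- muffin_cup: bystander: green muffin cup, 72 mm wide, 36 mm tall
- cruet: bystander: glass cruet with stopper, 72 mm wide, 155 mm tall
Mind the look-alikes: they are no part of the job. Of the things that look like the straightedge, take the one that is farthest from the robot's base at the start. Of the things shaped like the crate, the wooden one is meant.

How it is judged:
On the way, in this order (a step that is already met when the one before it is completed fails the run):
1. the jammed slat is lifted out of the crate (z of slatA in the frame of crate above 0.05 m), for 0.1 s.
2. every slat lies in a bay of the nest, against the stop, with the clamp still open (value of joint clamp_handle above 1.6 rad and x of slatA in the frame of nest between -0.01 and 0.001 m and angle between the x axis of each of slatA, slatB, slatC and the x axis of nest, either way round below 0.07 rad and z of slatA in the frame of nest between 0.008 and 0.017 m and angle between each of slatA, slatB, slatC's own z axis and vertical below 0.06 rad and (y of slatA in the frame of nest between -0.084 and -0.06 m or y of slatA in the frame of nest between -0.012 and 0.012 m or y of slatA in the frame of nest between 0.06 and 0.084 m) and x of slatB in the frame of nest between -0.01 and 0.001 m and z of slatB in the frame of nest between 0.008 and 0.017 m and (y of slatB in the frame of nest between -0.084 and -0.06 m or y of slatB in the frame of nest between -0.012 and 0.012 m or y of slatB in the frame of nest between 0.06 and 0.084 m) and x of slatC in the frame of nest between -0.01 and 0.001 m and z of slatC in the frame of nest between 0.008 and 0.017 m and (y of slatC in the frame of nest between -0.084 and -0.06 m or y of slatC in the frame of nest between -0.012 and 0.012 m or y of slatC in the frame of nest between 0.06 and 0.084 m) and contact force between the fingers and slatA below 0.5 N and contact force between the fingers and slatB below 0.5 N and contact force between the fingers and slatC below 0.5 N), for 0.2 s.
3. the clamp is swung over centre and its bar holds all the slats (value of joint clamp_handle below 0.08 rad and x of slatA in the frame of nest between -0.01 and 0.001 m and angle between the x axis of each of slatA, slatB, slatC and the x axis of nest, either way round below 0.07 rad and z of slatA in the frame of nest between 0.008 and 0.017 m and angle between each of slatA, slatB, slatC's own z axis and vertical below 0.06 rad and (y of slatA in the frame of nest between -0.084 and -0.06 m or y of slatA in the frame of nest between -0.012 and 0.012 m or y of slatA in the frame of nest between 0.06 and 0.084 m) and x of slatB in the frame of nest between -0.01 and 0.001 m and z of slatB in the frame of nest between 0.008 and 0.017 m and (y of slatB in the frame of nest between -0.084 and -0.06 m or y of slatB in the frame of nest between -0.012 and 0.012 m or y of slatB in the frame of nest between 0.06 and 0.084 m) and x of slatC in the frame of nest between -0.01 and 0.001 m and z of slatC in the frame of nest between 0.008 and 0.017 m and (y of slatC in the frame of nest between -0.084 and -0.06 m or y of slatC in the frame of nest between -0.012 and 0.012 m or y of slatC in the frame of nest between 0.06 and 0.084 m) and contact force between press_bar and slatA above 0.3 N and contact force between press_bar and slatB above 0.3 N and contact force between press_bar and slatC above 0.3 N), for 0.3 s.
4. with the clamp shut, the straightedge lies on the nest flush against the front ends of all the slats, let go (value of joint clamp_handle below 0.08 rad and (x of straightedge in the frame of slatA between 0.072 and 0.0785 m or x of straightedge in the frame of slatA between -0.0785 and -0.072 m) and (x of straightedge in the frame of slatB between 0.072 and 0.0785 m or x of straightedge in the frame of slatB between -0.0785 and -0.072 m) and (x of straightedge in the frame of slatC between 0.072 and 0.0785 m or x of straightedge in the frame of slatC between -0.0785 and -0.072 m) and angle between the x axis of straightedge and the y axis of nest, either way round below 0.045 rad and y of straightedge in the frame of nest between -0.03 and 0.03 m and x of straightedge in the frame of nest below 0 m and z of straightedge in the frame of nest between 0.008 and 0.017 m and contact force between the fingers and straightedge below 0.5 N and linear speed of straightedge below 0.02 m/s), for 0.4 s.
5. the clamp is swung back open (value of joint clamp_handle above 1.6 rad), for 0.2 s.
At the end, for the whole second after the job is handed in: The clamp handle is back open (over 1.6 rad) and every slat lies at rest flat in the crate, stacked, within 20 mm of its middle and 0.2 rad of square (value of joint clamp_handle above 1.6 rad and x of slatA in the frame of crate between -0.02 and 0.02 m and y of slatA in the frame of crate between -0.02 and 0.02 m and z of slatA in the frame of crate between 0.002 and 0.04 m and angle between the x axis of each of slatA, slatB, slatC and the x axis of crate, either way round below 0.2 rad and angle between each of slatA, slatB, slatC's own z axis and vertical below 0.1 rad and linear speed of each of slatA, slatB, slatC below 0.02 m/s and x of slatB in the frame of crate between -0.02 and 0.02 m and y of slatB in the frame of crate between -0.02 and 0.02 m and z of slatB in the frame of crate between 0.002 and 0.04 m and x of slatC in the frame of crate between -0.02 and 0.02 m and y of slatC in the frame of crate between -0.02 and 0.02 m and z of slatC in the frame of crate between 0.002 and 0.04 m); the robot touches nothing.
It fails at once if a bystander is shoved more than 40 mm or tipped over (distance of any of funnel, bowls, muffin_cup, cruet from where it was at the start of the episode above 0.04 m or angle between any of funnel, bowls, muffin_cup, cruet's own z axis and vertical above 0.5 rad).
Of slatB, slatC only 1 to 2 are there at a start; the rules pass over those that are not, and their reading is None.
At some moment in a run one of straightedge may be knocked a few centimetres aside while the robot is not near it.
Once in a run the grip may slacken for a moment while it holds something.
It also fails if it takes over 210 s, if anything falls off the work surface, if the arm or the gripper's body presses on something with over 40 N, if the wrist force passes 120 N, or if a joint passes its speed limit or range.

ROBOT

A 6-joint arm with a two-finger parallel gripper is mounted at the origin on the work surface. World frame = base frame: x ahead of the robot, y to its left, z up, the work surface at z = 0. Lengths are in m, angles in rad, forces in N, time in s.
With the tool pointing down it reaches from about 0.4 to 0.925 m from the base axis. Payload 12.5 kg.
Tool frame: the origin (TCP) lies between the finger pads; the fingertips stand 25 mm ahead of it and the grasp point (between the pads) lies 6 mm ahead of it; x points along the fingers, y is the direction in which the jaws open and shut, and the axes are right-handed (so a half turn about x gives the same grasp; the last joint's range is limited). The gripper opens to 95 mm and grips with 3 to 60 N. Pads are 20 mm wide; open, the fingers measure 119 mm over their backs; the gripper's body (75 mm by 180 mm) begins 59 mm behind the grasp point.
Start: joints at [-1.277, 0.491, 1.559, -0, 1.092, -0.106], TCP at [0.243, -0.576, 0.24] pointing down, gripper open.
Joint ranges: [-3.1, 3.1], [-0.84, 2.19], [0.05, 2.79], [-1.13, 4.28], [0.06, 2.93], [-2.69, 2.69]. Speed limits (rad/s): [2.22, 2.22, 2.79, 3.14, 3.14, 3.14].

INTERFACE

Orientations are given as a unit quaternion [x, y, z, w].
In Python, from cell import readout, optics, r gives the robot as it stands.
- The arm moves only by the shell command python3 -m creep 'ROWS' [FORCE]. ROWS is JSON, a list of rows, each an object with "gripper": the opening, from 0 (shut) to 1 (fully open); "xyz": the shift along the tool's x, y, z in mm, a list of three; "turn": the turn about the tool's x in rad. In form: [{"gripper": gripper, "xyz": [dx, dy, dz], "turn": turn}, ...]. A call has 1 to 10 rows; each row is the pose to reach, as a shift and turn from the pose commanded when the call began, along the tool's axes at that moment; what a row does not reach only later rows make up. A row lasts 1/12 s, in which the tool goes at most 41.7 mm and 7.16 degrees, less where a joint would pass 70% of its speed; a pose out of reach is approached as far as the arm can. A call with a gripper value outside its range is refused whole. The fingers move at their own pace and stop on an object; FORCE is the grip in N (left out, the last holds). Time passes only in rows, so rows that repeat a pose let the fingers close. It gives the time, the measured TCP pose, the force and the opening at its end, in the units of the state.
- readout.state(): the state, without advancing time (a new reading comes with each control period).
- optics.grab_frame(name): name is "scene" or "top" or "wrist"; returns (picture, depth): 384x512x3 uint8, red, green, blue; 384x512 float32, m along the optical axis (not along the pixel's ray), 0 where there is no reading.
- optics.camera_model(name): a dict with "mtx" (3x3 intrinsics, pixels), "extrinsics" (4x4, takes a point from camera to world coordinates); the wrist camera has in their place "T_tool_cam" (4x4, takes a point from camera to tool coordinates, whose origin is the TCP and whose axes are the tool frame's). Camera axes: x right, y up, looking along -z (the intrinsics and any distortion apply to the point x, -y, -z); pixel columns grow to the right and rows downward; lengths in m; the calibration is good to about 2 mm. A picture is of the moment at which its call begins: read the wrist's pose just before it. camera_model takes no time and is no camera call.
- r.finish_job(): hands the job in, once; it reports no verdict.
Trained networks look in the newest picture that a camera, given by its name, has taken for a name from the list of things; names that differ only in an ending like _2 or _b are one class to them, and where a whole thing is asked for, a point or a joint stands for the part that bears it (a point fixed in the world has none). Each returns a list of dicts, best first, with "p" (0 to 1); they miss things now and then, are a little off and sometimes report something else, mostly with a low value. They report only what shows in the picture. A call takes as long as a camera call. They do not tell look-alikes from the thing itself.
- optics.look_for(camera, target): "bbox" ([left, top, width, height] in pixels, round what is visible of it).
- optics.landmark_of(camera, target): "location" ([row, column] in pixels: a listed point, or the origin of a listed thing).
The state is a dict: "time": time; "joints": joint angles; "joint_vel": joint speeds; "joint_torque": joint torques, N m; "position": TCP position; "eef_rot": TCP orientation; "wrist_force": force on the tool from outside, world axes, zero at the start; "torque": the same for the moment, N m; "width": finger opening in m.
Only numpy, scipy, OpenCV 4.12 (cv2) and the standard library are available. Lean on these libraries where they do the work, as an engineer would, in place of code of your own. Each camera call takes 0.05 s, during which the arm holds its last target. There are 200 camera calls.

## Working session

There is one attempt and no reset: what is moved stays moved. The work goes in short steps, Python scripts to look and compute and a shell command to move; the robot and the scene stay as the last step left them, time stands still between calls to the robot, and variables do not carry over. Pictures are saved under pics/ and viewed, about 12 in all and at most 16, crops included, and the job is handed in when it is done.

```bash
ls; mkdir -p pics; cat > h.py <<'E'
import numpy as np, cv2
from scipy.spatial.transform import Rotation as R
from cell import readout, optics, r
def st(): return readout.state()
def T_tool():
    s=st(); T=np.eye(4); T[:3,:3]=R.from_quat(s["eef_rot"]).as_matrix(); T[:3,3]=s["position"]; return T
def cam(name):
    m=optics.camera_model(name); E=np.array(m["extrinsics"]) if "extrinsics" in m else T_tool()@np.array(m["T_tool_cam"])
    return np.array(m["mtx"]),E,m
def grab(name,png=None):
    K,E,m=cam(name); im,d=optics.grab_frame(name)
    if png: cv2.imwrite("pics/"+png,im[:,:,::-1])
    return im,d,K,E
def pt(u,v,depth,K,E):   # pixel col,row + depth -> world
    x=(u-K[0,2])/K[0,0]*depth; y=(v-K[1,2])/K[1,1]*depth
    return (E@np.array([x,-y,-depth,1]))[:3]
def ray(u,v,z,K,E):      # pixel -> world on plane z
    d=E[:3,:3]@np.array([(u-K[0,2])/K[0,0],-(v-K[1,2])/K[1,1],-1]); o=E[:3,3]
    return o+d*(z-o[2])/d[2]
def cloud(d,K,E):
    v,u=np.mgrid[:d.shape[0],:d.shape[1]]; 
    P=np.stack([(u-K[0,2])/K[0,0]*d,-(v-K[1,2])/K[1,1]*d,-d],-1)@E[:3,:3].T+E[:3,3]; P[d<=0]=np.nan; return P
def proj(p,K,E):
    q=np.linalg.inv(E)@np.append(p,1); return K[0,0]*q[0]/-q[2]+K[0,2], K[1,1]*-q[1]/-q[2]+K[1,2]
E
python3 - <<'E'
from h import *
print(st()); 
for n in("scene","top","wrist"): 
    m=optics.camera_model(n); print(n,{k:np.round(v,3).tolist() if not isinstance(v,str) else v for k,v in m.items()})
a=grab("scene","s0.png")[0]; b=grab("top","t0.png")[0]
for n in ["slatA","slatB","nest","stop","pivot","bay0","bay1","bay2","tbar","press_bar","crate","straightedge","funnel","bowls","muffin_cup","cruet"]:
    print(n,[(np.round(x["location"]).tolist(),round(x["p"],2)) for x in optics.landmark_of("top",n)][:4])
E
```

```text
pics
{'time': 0.0, 'joints': array([-1.27658130e+00,  4.91577456e-01,  1.55948223e+00, -3.42950699e-05,
        1.09170629e+00, -1.05594894e-01]), 'joint_vel': array([ 1.01491165e-03,  1.25647729e-03,  1.53538152e-03, -4.75982769e-04,
       -4.04524521e-07, -4.07524440e-04]), 'joint_torque': array([-7.83814467e-04, -6.12650299e+01, -2.58183038e+01,  6.92000147e-02,
        4.82342381e-02, -9.63497246e-05]), 'position': array([ 0.2432259 , -0.57547764,  0.23903933]), 'eef_rot': array([-0.69297407, -0.140832  ,  0.69307361, -0.14000805]), 'wrist_force': array([-0.61694877,  0.07610202,  0.65204371]), 'torque': array([ 0.01900564, -0.0038851 , -0.02522365]), 'width': 0.09515618247769607}
scene {'mtx': [[472.867, 0.0, 257.697], [0.0, 472.867, 190.912], [0.0, 0.0, 1.0]], 'extrinsics': [[0.807, -0.354, 0.473, 1.145], [0.59, 0.499, -0.635, -0.856], [-0.011, 0.791, 0.611, 0.914], [0.0, 0.0, 0.0, 1.0]]}
top {'mtx': [[442.951, 0.0, 250.264], [0.0, 442.951, 197.011], [0.0, 0.0, 1.0]], 'extrinsics': [[-0.014, 0.997, -0.079, 0.419], [-1.0, -0.014, 0.001, 0.006], [0.0, 0.08, 0.997, 1.204], [0.0, 
[... 448 characters left out ...]
.0, 248.0], 0.94), ([197.0, 274.0], 0.73), ([188.0, 216.0], 0.72), ([204.0, 136.0], 0.53)]
bay1 [([194.0, 248.0], 0.94), ([197.0, 274.0], 0.73), ([188.0, 216.0], 0.72), ([204.0, 136.0], 0.53)]
bay2 [([194.0, 248.0], 0.94), ([197.0, 274.0], 0.73), ([188.0, 216.0], 0.72), ([204.0, 136.0], 0.53)]
tbar [([125.0, 258.0], 0.79)]
press_bar [([150.0, 253.0], 0.91)]
crate [([288.0, 149.0], 0.9), ([205.0, 135.0], 0.86), ([122.0, 255.0], 0.74)]
straightedge [([304.0, 376.0], 0.97), ([192.0, 335.0], 0.81)]
funnel [([110.0, 327.0], 0.93), ([222.0, 379.0], 0.22)]
bowls [([131.0, 136.0], 0.7)]
muffin_cup [([127.0, 373.0], 0.69)]
cruet [([106.0, 211.0], 0.76), ([126.0, 373.0], 0.53), ([195.0, 246.0], 0.45)]
```

View pics/t0.png

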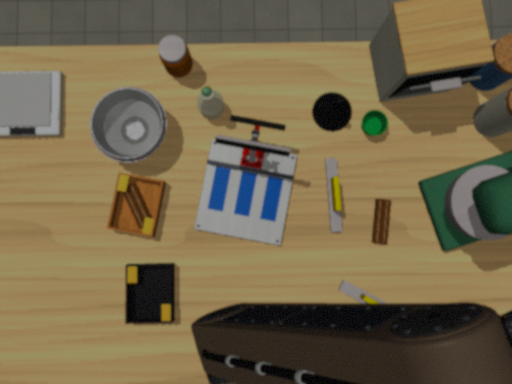

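View pics/s0.png

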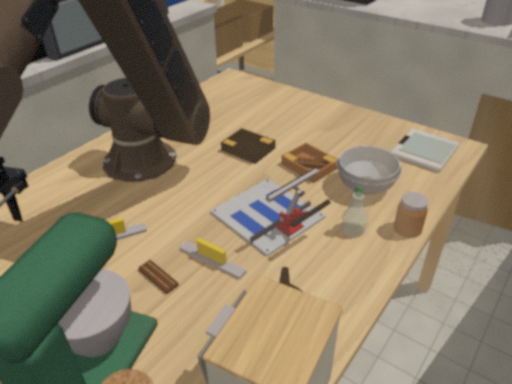

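The top view shows the wooden crate at about (137,206) with slatA in it, the nest at (247,194), one slat at (382,221), the far straightedge at (335,195) with its decoy at (360,293), and a black decoy crate at (150,293). Next I'll measure from depth and check the area hidden under the arm.

```bash
python3 - <<'E'
from h import *
im,d,K,E=grab("top"); P=cloud(d,K,E); np.savez("t0.npz",im=im,d=d,K=K,E=E)
def at(u,v): return np.round(P[v-1:v+2,u-1:u+2].reshape(-1,3).mean(0)*1000).tolist()
for n,(u,v) in dict(table=(330,260),nestplate=(215,225),bowls=(128,125),slatB=(382,221),sA=(137,207),fin=(337,195),sedge=(332,210),tbar1=(233,119),tbar2=(282,128),stop=(215,163),bar1=(222,141),bar2=(282,153)).items(): print(n,at(u,v))
def rect(mask,name):
    c=max(cv2.findContours(mask.astype(np.uint8),0,2)[0],key=cv2.contourArea).reshape(-1,2)
    Q=np.array([P[v,u] for u,v in c]); 
    m=np.argwhere(mask); q=P[mask]; z=np.nanmedian(q[:,2])
    W=np.array([ray(u,v,z,K,E)[:2] for u,v in c],np.float32)*1000
    print(name,len(q),"z",round(z*1000,1),cv2.minAreaRect(W))
hsv=cv2.cvtColor(im,cv2.COLOR_RGB2HSV); v,u=np.mgrid[:384,:512]
def box(l,t,r_,b): return (u>l)&(u<r_)&(v>t)&(v<b)
H,S,V=[hsv[...,i] for i in range(3)]
blue=(H>100)&(H<130)&(S>120)&box(190,140,300,245)
n,l,s,c=cv2.connectedComponentsWithStats(blue.astype(np.uint8))
for i in range(1,n):
    if s[i,4]>100: rect(l==i,"blue%d"%i)
rect((V<130)&box(365,190,400,250),"slatB")
rect((H<35)&(H>20)&(S>150)&(V>100)&box(320,160,350,240),"fin")
rect((S<60)&(V>110)&box(318,150,350,240),"sedge")
rect((P[...,2]>0.02)&box(100,165,175,245),"crate")
grab("wrist","w0.png")
E
```

```text
table [341.0, -208.0, 0.0]
nestplate [440.0, 100.0, 12.0]
bowls [718.0, 338.0, 5.0]
slatB [444.0, -348.0, 16.0]
sA [491.0, 308.0, 21.0]
fin [512.0, -220.0, 60.0]
sedge [475.0, -215.0, 14.0]
tbar1 [700.0, 45.0, 121.0]
tbar2 [676.0, -77.0, 120.0]
stop [605.0, 97.0, 27.0]
bar1 [634.0, 69.0, 175.0]
bar2 [604.0, -72.0, 174.0]
blue1 591 z 12.5 ((540.0569458007812, 88.18826293945312), (37.21550750732422, 116.07170867919922), 78.30485534667969)
blue2 584 z 12.8 ((525.6038818359375, 17.60044288635254), (37.032432556152344, 116.39490509033203), 78.03520965576172)
blue3 589 z 12.6 ((510.701904296875, -52.713645935058594), (37.44731140136719, 115.728271484375), 78.1216812133789)
slatB 793 z 13.9 ((444.24566650390625, -345.5998840332031), (47.16072463989258, 125.15848541259766), 83.17092895507812)
fin 232 z 59.1 ((516.012939453125, -220.96414184570312), (86.69123077392578, 18.316505432128906), 3.0770599842071533)
sedge 556 z 12.1 ((517.8321533203125, -219.92054748535156), (199.68760681152344, 31.229564666748047), 2.950514554977417)
crate 1196 z 34.4 ((495.9563903808594, 307.0240478515625), (126.29695129394531, 152.14707946777344), 78.54586029052734)
```

View pics/w0.png

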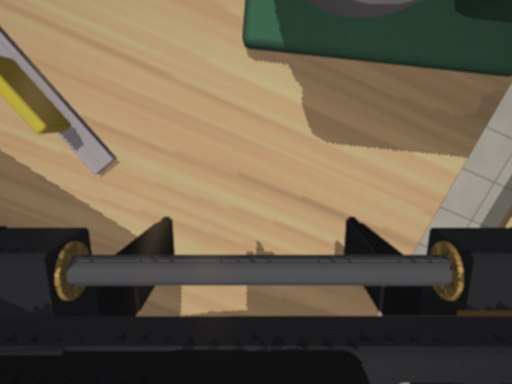

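```bash
cat >> h.py <<'E'
# yaw = world heading of tool z; heading of tool y is yaw-+90
def yaw():
    z=T_tool()[:3,2]; return np.arctan2(z[1],z[0])
def go(x,y,z,yw,label=""):   # mm shift/turn to bring TCP to x,y,z (m) with tool-z heading yw
    T=T_tool(); s=T[:3,:3].T@(np.array([x,y,z])-T[:3,3])*1000
    zt=T[:3,:3].T@np.array([np.cos(yw),np.sin(yw),0]); t=np.arctan2(-zt[1],zt[2])
    print(label,"shift",np.round(s,1).tolist(),"turn",round(float(t),3),"| now",np.round(T[:3,3]*1000,1).tolist(),"yaw",round(float(yaw()),3))
E
python3 - <<'E'
from h import *
print(np.round(T_tool(),3)); go(0.496,0.307,0.24,-0.2)
f=np.load("t0.npz"); P=cloud(f["d"],f["K"],f["E"]); im=f["im"]
for u,v in ((208,103),(207,92),(331,111),(373,123),(136,125)): print(np.round(P[v,u]*1000))
# slatA in crate by depth/colour
z=P[...,2]; v,u=np.mgrid[:384,:512]; m=(u>112)&(u<163)&(v>178)&(v<235)&(z>0.015)&(z<0.026)
c=np.argwhere(m); W=(P[m][:,:2]*1000).astype(np.float32); print(m.sum(),cv2.minAreaRect(W))
E
```

```text
[[ 0.     0.389 -0.921  0.243]
 [-0.    -0.921 -0.389 -0.576]
 [-1.     0.     0.     0.24 ]
 [ 0.     0.     0.     1.   ]]
 shift [-0.4, -714.7, -576.4] turn -2.542 | now [243.3, -575.7, 239.7] yaw -2.742
[751. 109.  91.]
[758. 105. 158.]
[ 735. -212.   57.]
[ 714. -337.    3.]
[718. 316.   4.]
674 ((495.8277282714844, 306.26287841796875), (119.07360076904297, 140.3115692138672), 78.64814758300781)
```

```bash
python3 - <<'E'
from h import *
go(0.50,-0.15,0.28,-1.5)
E
```

```text
shift [-40.4, -292.2, -402.2] turn -1.242 | now [243.3, -575.7, 239.7] yaw -2.742
```

```bash
R='{"gripper":0.6,"xyz":[-40,-292,-402],"turn":-1.242}'; python3 -m creep '[{"gripper":0.6,"xyz":[-40,-292,-402],"turn":-1.242},{"gripper":0.6,"xyz":[-40,-292,-402],"turn":-1.242},{"gripper":0.6,"xyz":[-40,-292,-402],"turn":-1.242},{"gripper":0.6,"xyz":[-40,-292,-402],"turn":-1.242},{"gripper":0.6,"xyz":[-40,-292,-402],"turn":-1.242},{"gripper":0.6,"xyz":[-40,-292,-402],"turn":-1.242},{"gripper":0.6,"xyz":[-40,-292,-402],"turn":-1.242},{"gripper":0.6,"xyz":[-40,-292,-402],"turn":-1.242},{"gripper":0.6,"xyz":[-40,-292,-402],"turn":-1.242},{"gripper":0.6,"xyz":[-40,-292,-402],"turn":-1.242}]' 20
python3 - <<'E'
from h import *
grab("top","t1.png"); go(0.47,0.307,0.25,0.4)
E
```

```text
time: 1.83
position: [0.4585, -0.2182, 0.2735]
eef_rot: [0.48, 0.519, -0.48, 0.519]
wrist_force: [1.5, 0.2, 0.3]
width: 0.0569
 shift [24.6, 54.8, -517.4] turn -1.882 | now [461.2, -213.2, 274.1] yaw -1.482
```

View pics/t1.png

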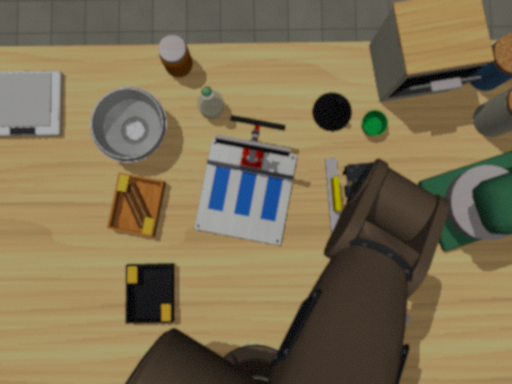

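```bash
python3 -m creep '[{"gripper":0.6,"xyz":[10,50,-517],"turn":-1.882},{"gripper":0.6,"xyz":[10,50,-517],"turn":-1.882},{"gripper":0.6,"xyz":[10,50,-517],"turn":-1.882},{"gripper":0.6,"xyz":[10,50,-517],"turn":-1.882},{"gripper":0.6,"xyz":[10,50,-517],"turn":-1.882},{"gripper":0.6,"xyz":[10,50,-517],"turn":-1.882},{"gripper":0.6,"xyz":[10,50,-517],"turn":-1.882},{"gripper":0.6,"xyz":[10,50,-517],"turn":-1.882},{"gripper":0.6,"xyz":[10,50,-517],"turn":-1.882},{"gripper":0.6,"xyz":[10,50,-517],"turn":-1.882}]'
python3 - <<'E'
from h import *
go(0.47,0.307,0.25,0.4)
E
```

```text
time: 2.72
position: [0.468, 0.1985, 0.2652]
eef_rot: [0.086, 0.702, -0.086, 0.702]
wrist_force: [2.7, 0.1, -0.2]
width: 0.0571
 shift [15.3, 105.8, -24.3] turn -0.644 | now [468.0, 198.5, 265.2] yaw -0.244
```

```bash
python3 -m creep '[{"gripper":0.6,"xyz":[15,106,-24],"turn":-0.644},{"gripper":0.6,"xyz":[15,106,-24],"turn":-0.644},{"gripper":0.6,"xyz":[15,106,-24],"turn":-0.644},{"gripper":0.6,"xyz":[15,106,-24],"turn":-0.644},{"gripper":0.6,"xyz":[15,106,-24],"turn":-0.644},{"gripper":0.6,"xyz":[15,106,-24],"turn":-0.644},{"gripper":0.6,"xyz":[15,106,-24],"turn":-0.644},{"gripper":0.6,"xyz":[15,106,-24],"turn":-0.644}]'
cat >> h.py <<'E'
def slats(zlo,zhi,name="wrist",png=None,box=None,hsvf=None,top=None):
    """dark-wood rectangles at a given height band: world centre(mm), size, long-axis yaw"""
    im,d,K,E=grab(name,png); P=cloud(d,K,E); z=P[...,2]; hsv=cv2.cvtColor(im,cv2.COLOR_RGB2HSV)
    m=(z>zlo)&(z<zhi)
    if box is not None: m&=(P[...,0]>box[0])&(P[...,0]<box[1])&(P[...,1]>box[2])&(P[...,1]<box[3])
    if hsvf is not None: m&=hsvf(hsv)
    m=cv2.morphologyEx(m.astype(np.uint8),cv2.MORPH_OPEN,np.ones((3,3))); n,l,s,c=cv2.connectedComponentsWithStats(m); out=[]
    for i in range(1,n):
        if s[i,4]<150: continue
        q=P[l==i]; (cx,cy),(w,h),a=cv2.minAreaRect((q[:,:2]*1000).astype(np.float32))
        if w<h: a+=90
        a=(a+90)%180-90
        out.append((round(cx,1),round(cy,1),round(max(w,h),1),round(min(w,h),1),round(np.radians(a),3),round(float(np.median(q[:,2]))*1000,1),int(s[i,4])))
    return out
E
python3 - <<'E'
from h import *
print(slats(0.016,0.025,png="w1.png",box=(.40,.60,.22,.40)))
print("crate rim",slats(0.030,0.045,box=(.38,.62,.2,.42)))
go(0.496,0.307,0.25,0.4); grab("top","t2.png")
E
```

```text
time: 3.38
position: [0.4714, 0.3047, 0.2501]
eef_rot: [-0.137, 0.694, 0.137, 0.694]
wrist_force: [1.0, -0.3, -0.5]
width: 0.0573
[(495.9, 311.4, 119.8, 40.0, np.float64(0.434), 20.4, 2929)]
crate rim [(496.9, 310.6, 151.8, 122.4, np.float64(-0.197), 36.4, 3274), (568.4, 295.8, 36.6, 6.7, np.float64(1.381), 36.0, 196)]
 shift [0.2, -7.2, 23.5] turn -0.009 | now [471.5, 304.7, 250.2] yaw 0.391
```

View pics/w1.png

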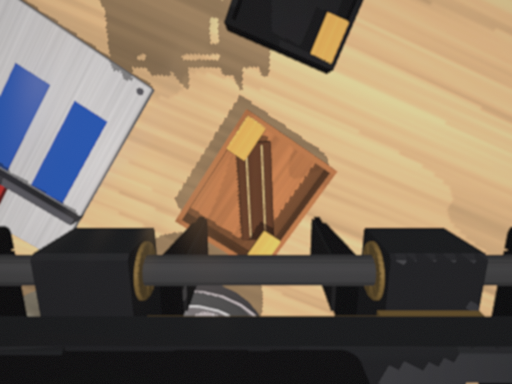

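```bash
python3 -m creep '[{"gripper":0.6,"xyz":[40,3,25],"turn":-0.043},{"gripper":0.6,"xyz":[80,3,25],"turn":-0.043},{"gripper":0.6,"xyz":[120,3,25],"turn":-0.043},{"gripper":0.6,"xyz":[155,3,25],"turn":-0.043},{"gripper":0.6,"xyz":[185,3,25],"turn":-0.043},{"gripper":0.6,"xyz":[205,3,25],"turn":-0.043},{"gripper":0.6,"xyz":[216,3,25],"turn":-0.043},{"gripper":0.6,"xyz":[216,3,25],"turn":-0.043},{"gripper":0.3,"xyz":[216,3,25],"turn":-0.043},{"gripper":0.3,"xyz":[216,3,25],"turn":-0.043}]' 20
python3 -m creep '[{"gripper":0.3,"xyz":[0,0,0],"turn":0},{"gripper":0.3,"xyz":[0,0,0],"turn":0},{"gripper":0.3,"xyz":[0,0,0],"turn":0},{"gripper":0.3,"xyz":[0,0,0],"turn":0}]' 20
python3 - <<'E'
from h import *
go(0.497,0.3106,0.033,-0.197)
E
```

```text
time: 4.37
position: [0.4937, 0.3174, 0.0347]
eef_rot: [-0.153, 0.69, 0.153, 0.691]
wrist_force: [-0.3, -0.7, -1.3]
width: 0.0488
time: 4.7
position: [0.4934, 0.3172, 0.0347]
eef_rot: [-0.153, 0.69, 0.153, 0.69]
wrist_force: [-0.9, -4.0, 5.8]
width: 0.0405
 shift [1.7, -7.5, 0.4] turn 0.634 | now [493.4, 317.2, 34.7] yaw 0.437
```

View pics/t2.png

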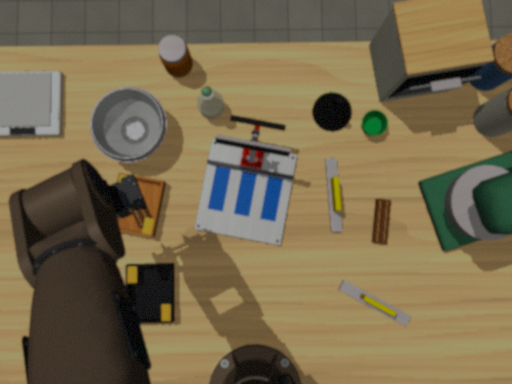

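```bash
python3 -m creep '[{"gripper":0.3,"xyz":[-2,-3,0],"turn":0.08},{"gripper":0.3,"xyz":[-2,-7,0],"turn":0.18},{"gripper":0.3,"xyz":[-2,-7.5,0],"turn":0.28},{"gripper":0.3,"xyz":[-2,-7.5,0],"turn":0.38},{"gripper":0.3,"xyz":[-2,-7.5,0],"turn":0.48},{"gripper":0.3,"xyz":[-2,-7.5,0],"turn":0.58},{"gripper":0.3,"xyz":[-2,-7.5,0],"turn":0.634},{"gripper":0.3,"xyz":[-2,-7.5,0],"turn":0.634},{"gripper":0.3,"xyz":[-2,-7.5,0],"turn":0.634}]' 25
python3 - <<'E'
from h import *
go(0.497,0.3106,0.033,-0.197); print(st()["torque"])
E
```

```text
time: 5.45
position: [0.4966, 0.3107, 0.0361]
eef_rot: [0.069, 0.704, -0.069, 0.704]
wrist_force: [0.6, -0.1, -0.1]
width: 0.0405
 shift [3.1, -0.0, 0.4] turn 0.002 | now [496.6, 310.7, 36.1] yaw -0.195
[ 0.09474239 -0.23894859  0.03336761]
```

Square and centred in the crate. Lift to 0.25.

```bash
python3 -m creep '[{"gripper":0.3,"xyz":[-10,0,0],"turn":0},{"gripper":0.3,"xyz":[-30,0,0],"turn":0},{"gripper":0.3,"xyz":[-60,0,0],"turn":0},{"gripper":0.3,"xyz":[-100,0,0],"turn":0},{"gripper":0.3,"xyz":[-140,0,0],"turn":0},{"gripper":0.3,"xyz":[-160,0,0],"turn":0},{"gripper":0.3,"xyz":[-160,0,0],"turn":0},{"gripper":0.3,"xyz":[-160,0,0],"turn":0}]' 25
python3 - <<'E'
from h import *
print(st()["width"]); go(0.46,0.09,0.20,-0.2045,"look"); go(0.540,0.088,0.20,-0.2045,"bay2")
E
```

```text
time: 6.12
position: [0.4965, 0.3107, 0.1975]
eef_rot: [0.07, 0.703, -0.069, 0.705]
wrist_force: [0.1, -0.6, -1.4]
width: 0.04
0.04003102950570144
look shift [-2.8, -223.6, 7.0] turn 0.009 | now [496.5, 310.7, 197.5] yaw -0.196
bay2 shift [-2.6, -210.0, 85.9] turn 0.009 | now [496.5, 310.7, 197.5] yaw -0.196
```

```bash
python3 -m creep '[{"gripper":0.3,"xyz":[-20,-41,0],"turn":0},{"gripper":0.3,"xyz":[-20,-82,0],"turn":0.009},{"gripper":0.3,"xyz":[-20,-123,7],"turn":0.009},{"gripper":0.3,"xyz":[-20,-164,7],"turn":0.009},{"gripper":0.3,"xyz":[-20,-200,7],"turn":0.009},{"gripper":0.3,"xyz":[-20,-224,7],"turn":0.009},{"gripper":0.3,"xyz":[-20,-224,7],"turn":0.009},{"gripper":0.3,"xyz":[-20,-224,7],"turn":0.009}]' 25
python3 - <<'E'
from h import *
bl=lambda h:(h[...,0]>100)&(h[...,0]<130)&(h[...,1]>120)
for i in range(1): print(slats(0.003,0.022,png="w2.png",hsvf=bl))
print(slats(0.006,0.017,hsvf=None,box=(.35,.7,-.15,.2)))
print(st()["width"])
for n in ("bay0","stop"):
    for x in optics.landmark_of("wrist",n)[:3]: 
        K,E,_=cam("wrist"); print(n,x["p"],np.round(ray(x["location"][1],x["location"][0],.012,K,E)*1000,1))
E
```

```text
time: 6.78
position: [0.459, 0.0886, 0.2151]
eef_rot: [0.073, 0.704, -0.073, 0.703]
wrist_force: [-0.3, 0.9, -0.5]
width: 0.0403
[(471.2, -43.0, 40.1, 37.1, np.float64(1.372), 12.7, 1134), (491.7, 23.7, 50.0, 34.3, np.float64(-0.219), 12.8, 891)]
[(458.1, -17.3, 136.7, 125.1, np.float64(1.368), 12.5, 11024), (476.1, 141.5, 96.2, 16.4, np.float64(-0.207), 12.4, 1072), (629.8, 106.0, 22.6, 13.2, np.float64(1.356), 12.3, 178)]
0.03989885810155308
bay0 0.72 [529.1  22.5  12. ]
bay0 0.61 [592.    5.6  12. ]
stop 0.59 [590.    4.3  12. ]
```

View pics/w2.png

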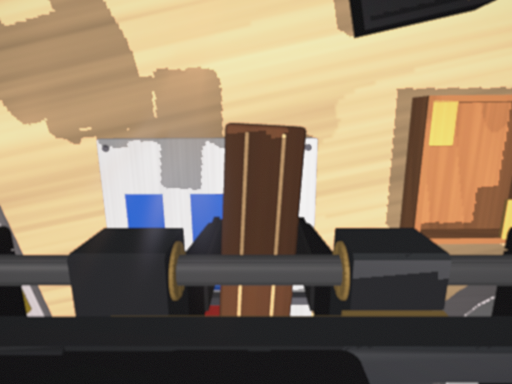

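```bash
python3 - <<'E'
from h import *
K,E,_=cam("wrist"); im=cv2.imread("pics/w2.png")[:,:,::-1]
f=lambda u,v:ray(u,v,.012,K,E)[:2]*1000
a,b=f(98,137.5),f(316,137.5); print(a,b,np.linalg.norm(b-a))
yw=np.arctan2(*((b-a)[::-1]))-np.pi/2; X=np.array([np.cos(yw),np.sin(yw)]); Y=np.array([-X[1],X[0]])
print("yaw",yw,"origin",(a+b)/2+125*X, "bay1", (a+b)/2+120*X,"bay2",(a+b)/2+120*X+72*Y)
h=cv2.cvtColor(im,cv2.COLOR_RGB2HSV); bl=(h[...,0]>100)&(h[...,0]<130)&(h[...,1]>120)
for row in (205,215):
    c=np.where(bl[row])[0]; print(row,c.min(),c.max(),[np.round(f(x,row),1) for x in (c[c<175].min()-.5,c[c<175].max()+.5)])
r0=np.where(bl[:,145])[0].min(); print("front blue",r0,f(145,r0-.5))
go(0.5329,0.0875,0.06,-0.2045)
E
```

```text
[384.52359846 -66.9124466 ] [431.30728156 159.51000541] 231.20518976697522
yaw -0.20375393483348447 origin [530.3296753   21.00540085] bay1 [525.43310589  22.017136  ] bay2 [540.00209193  92.52773552]
205 127 222 [array([462. , -59.3]), array([469.9, -21.1])]
215 128 222 [array([473.4, -61.7]), array([481.4, -23.2])]
front blue 195 [454.55649253 -35.7249084 ]
 shift [155.5, 12.1, 72.6] turn 0.0 | now [459.5, 90.4, 215.5] yaw -0.204
```

```bash
python3 - <<'E'
from h import *
go(0.5351,0.0935,0.045,-0.2040)
E
```

```text
shift [170.5, 18.4, 73.5] turn -0.0 | now [459.5, 90.4, 215.5] yaw -0.204
```

```bash
python3 -m creep '[{"gripper":0.3,"xyz":[0,18,36],"turn":0},{"gripper":0.3,"xyz":[0,18,73.5],"turn":0},{"gripper":0.3,"xyz":[40,18,73.5],"turn":0},{"gripper":0.3,"xyz":[80,18,73.5],"turn":0},{"gripper":0.3,"xyz":[120,18,73.5],"turn":0},{"gripper":0.3,"xyz":[145,18,73.5],"turn":0},{"gripper":0.3,"xyz":[160,18,73.5],"turn":0},{"gripper":0.3,"xyz":[165,18,73.5],"turn":0},{"gripper":0.3,"xyz":[167,18,73.5],"turn":0},{"gripper":0.3,"xyz":[167,18,73.5],"turn":0}]' 20
python3 - <<'E'
from h import *
print(st()["width"],st()["wrist_force"]); go(0.5351,0.0935,0.041,-0.2040)
E
```

```text
time: 7.82
position: [0.5354, 0.0927, 0.0492]
eef_rot: [0.072, 0.703, -0.072, 0.703]
wrist_force: [0.3, 0.5, -0.4]
width: 0.0404
0.040374176162571114 [ 0.32126903  0.49699781 -0.41857862]
 shift [8.2, 0.7, -0.5] turn -0.001 | now [535.4, 92.7, 49.2] yaw -0.205
```

Lower until contact, then push to the stop.

```bash
python3 -m creep '[{"gripper":0.3,"xyz":[3,1,0],"turn":0},{"gripper":0.3,"xyz":[5,1,0],"turn":0},{"gripper":0.3,"xyz":[7,1,0],"turn":0},{"gripper":0.3,"xyz":[8,1,0],"turn":0},{"gripper":0.3,"xyz":[8,1,0],"turn":0}]' 12
python3 -m creep '[{"gripper":0.3,"xyz":[0,0,2],"turn":0},{"gripper":0.3,"xyz":[0,0,4],"turn":0},{"gripper":0.3,"xyz":[0,0,6],"turn":0},{"gripper":0.3,"xyz":[0,0,6],"turn":0}]' 8
```

```text
time: 8.23
position: [0.5354, 0.0931, 0.0411]
eef_rot: [0.073, 0.703, -0.073, 0.703]
wrist_force: [-1.0, -0.5, -0.5]
width: 0.0404
time: 8.57
position: [0.5404, 0.0917, 0.0409]
eef_rot: [0.073, 0.704, -0.073, 0.702]
wrist_force: [-5.2, -2.4, 2.5]
width: 0.0404
```

```bash
python3 -m creep '[{"gripper":0.58,"xyz":[0,0,4],"turn":0},{"gripper":0.58,"xyz":[0,0,4],"turn":0},{"gripper":0.58,"xyz":[0,0,4],"turn":0},{"gripper":0.58,"xyz":[-20,0,4],"turn":0},{"gripper":0.58,"xyz":[-60,0,4],"turn":0},{"gripper":0.58,"xyz":[-100,0,4],"turn":0},{"gripper":0.58,"xyz":[-140,0,4],"turn":0},{"gripper":0.58,"xyz":[-180,0,4],"turn":0},{"gripper":0.58,"xyz":[-180,0,4],"turn":0}]' 8
python3 - <<'E'
from h import *
go(0.42,-0.345,0.25,-0.12)
E
```

```text
time: 9.32
position: [0.5475, 0.0913, 0.2284]
eef_rot: [0.073, 0.699, -0.072, 0.707]
wrist_force: [0.3, 0.0, -0.2]
width: 0.0552
 shift [-23.3, -453.1, -35.5] turn -0.086 | now [547.5, 91.3, 228.4] yaw -0.206
```

```bash
python3 -m creep '[{"gripper":0.6,"xyz":[-23,-41,-36],"turn":-0.086},{"gripper":0.6,"xyz":[-23,-82,-36],"turn":-0.086},{"gripper":0.6,"xyz":[-23,-123,-36],"turn":-0.086},{"gripper":0.6,"xyz":[-23,-164,-36],"turn":-0.086},{"gripper":0.6,"xyz":[-23,-205,-36],"turn":-0.086},{"gripper":0.6,"xyz":[-23,-246,-36],"turn":-0.086},{"gripper":0.6,"xyz":[-23,-287,-36],"turn":-0.086},{"gripper":0.6,"xyz":[-23,-328,-36],"turn":-0.086},{"gripper":0.6,"xyz":[-23,-369,-36],"turn":-0.086},{"gripper":0.6,"xyz":[-23,-410,-36],"turn":-0.086}]' 20
python3 -m creep '[{"gripper":0.6,"xyz":[0,-43,0],"turn":0},{"gripper":0.6,"xyz":[0,-43,0],"turn":0},{"gripper":0.6,"xyz":[0,-43,0],"turn":0},{"gripper":0.6,"xyz":[0,-43,0],"turn":0}]'
python3 - <<'E'
from h import *
o=slats(0.010,0.020,hsvf=lambda h:(h[...,2]<140),box=(.3,.6,-.45,-.24)); print(o)
x=o[0]; go(x[0]/1000,x[1]/1000,0.028,x[4])
go(x[0]/1000,x[1]/1000,0.15,x[4])
E
```

```text
time: 10.15
position: [0.4268, -0.2978, 0.2441]
eef_rot: [0.042, 0.706, -0.043, 0.706]
wrist_force: [0.6, 0.9, 1.0]
width: 0.057
time: 10.48
position: [0.4223, -0.338, 0.2437]
eef_rot: [0.043, 0.706, -0.042, 0.706]
wrist_force: [0.7, 0.5, -0.3]
width: 0.057
[(443.8, -345.4, 118.6, 39.6, np.float64(-0.136), 14.3, 2738)]
 shift [215.9, -5.4, 22.1] turn 0.017 | now [422.5, -337.5, 243.9] yaw -0.119
 shift [93.9, -5.4, 22.1] turn 0.017 | now [422.5, -337.5, 243.9] yaw -0.119
```

```bash
python3 -m creep '[{"gripper":0.6,"xyz":[40,-5.4,22],"turn":0.017},{"gripper":0.6,"xyz":[80,-5.4,22],"turn":0.017},{"gripper":0.6,"xyz":[120,-5.4,22],"turn":0.017},{"gripper":0.6,"xyz":[155,-5.4,22],"turn":0.017},{"gripper":0.6,"xyz":[185,-5.4,22],"turn":0.017},{"gripper":0.6,"xyz":[205,-5.4,22],"turn":0.017},{"gripper":0.6,"xyz":[214,-5.4,22],"turn":0.017},{"gripper":0.6,"xyz":[214,-5.4,22],"turn":0.017},{"gripper":0.3,"xyz":[214,-5.4,22],"turn":0.017},{"gripper":0.3,"xyz":[214,-5.4,22],"turn":0.017}]' 20
python3 -m creep '[{"gripper":0.3,"xyz":[0,0,0],"turn":0},{"gripper":0.3,"xyz":[0,0,0],"turn":0},{"gripper":0.3,"xyz":[0,0,0],"turn":0},{"gripper":0.3,"xyz":[0,0,0],"turn":0}]' 20
python3 -m creep '[{"gripper":0.3,"xyz":[-20,0,0],"turn":0},{"gripper":0.3,"xyz":[-60,0,0],"turn":0},{"gripper":0.3,"xyz":[-100,0,0],"turn":0},{"gripper":0.3,"xyz":[-140,0,0],"turn":0},{"gripper":0.3,"xyz":[-170,0,0],"turn":0},{"gripper":0.3,"xyz":[-170,0,0],"turn":0},{"gripper":0.3,"xyz":[-170,0,0],"turn":0}]' 20
python3 - <<'E'
from h import *
X=np.array([np.cos(.204),-np.sin(.204)]);Y=np.array([-X[1],X[0]]); O=np.array([530.3,21.0])
p=(O-10*X-72*Y)/1000; print(p)
go(*p,.2,-.204)
E
```

```text
time: 11.37
position: [0.4444, -0.3465, 0.0316]
eef_rot: [0.048, 0.705, -0.049, 0.706]
wrist_force: [0.8, -0.1, -0.5]
width: 0.0485
time: 11.7
position: [0.4443, -0.3467, 0.0315]
eef_rot: [0.048, 0.705, -0.049, 0.706]
wrist_force: [0.4, 1.2, 7.8]
width: 0.04
time: 12.28
position: [0.4439, -0.3466, 0.2021]
eef_rot: [0.047, 0.704, -0.049, 0.707]
wrist_force: [0.2, -0.5, -1.6]
width: 0.0399
[ 0.50592102 -0.04748113]
 shift [1.4, 304.8, 20.6] turn 0.067 | now [443.9, -346.6, 202.1] yaw -0.137
```

```bash
python3 -m creep '[{"gripper":0.3,"xyz":[0,40,5],"turn":0.067},{"gripper":0.3,"xyz":[0,80,10],"turn":0.067},{"gripper":0.3,"xyz":[0,120,15],"turn":0.067},{"gripper":0.3,"xyz":[0,160,20.5],"turn":0.067},{"gripper":0.3,"xyz":[0,200,20.5],"turn":0.067},{"gripper":0.3,"xyz":[0,240,20.5],"turn":0.067},{"gripper":0.3,"xyz":[0,280,20.5],"turn":0.067},{"gripper":0.3,"xyz":[0,305,20.5],"turn":0.067},{"gripper":0.3,"xyz":[0,305,20.5],"turn":0.067}]' 20
python3 -m creep '[{"gripper":0.3,"xyz":[40,0,0],"turn":0},{"gripper":0.3,"xyz":[80,0,0],"turn":0},{"gripper":0.3,"xyz":[115,0,0],"turn":0},{"gripper":0.3,"xyz":[135,0,0],"turn":0},{"gripper":0.3,"xyz":[147,0,0],"turn":0},{"gripper":0.3,"xyz":[151,0,0],"turn":0},{"gripper":0.3,"xyz":[151,0,0],"turn":0},{"gripper":0.3,"xyz":[151,0,0],"turn":0}]' 20
python3 - <<'E'
from h import *
print(st()["width"],st()["wrist_force"]); go(.5059,-.0475,0.0435,-0.2040)
E
```

```text
time: 13.03
position: [0.505, -0.0431, 0.1987]
eef_rot: [0.071, 0.704, -0.07, 0.703]
wrist_force: [-0.1, -0.5, -0.4]
width: 0.0395
time: 13.7
position: [0.5055, -0.0474, 0.049]
eef_rot: [0.072, 0.704, -0.072, 0.703]
wrist_force: [-0.2, 0.1, -0.8]
width: 0.0396
0.0395793845054107 [-0.15431021  0.07978794 -0.79032785]
 shift [5.5, -0.1, 0.4] turn -0.0 | now [505.5, -47.4, 49.0] yaw -0.204
```

```bash
python3 -m creep '[{"gripper":0.3,"xyz":[2,0,0],"turn":0},{"gripper":0.3,"xyz":[4,0,0],"turn":0},{"gripper":0.3,"xyz":[5.5,0,0],"turn":0},{"gripper":0.3,"xyz":[5.5,0,0],"turn":0}]' 12
python3 -m creep '[{"gripper":0.3,"xyz":[0,0,2],"turn":0},{"gripper":0.3,"xyz":[0,0,4],"turn":0},{"gripper":0.3,"xyz":[0,0,6],"turn":0},{"gripper":0.3,"xyz":[0,0,6],"turn":0}]' 8
```

```text
time: 14.03
position: [0.5057, -0.0471, 0.0437]
eef_rot: [0.072, 0.703, -0.072, 0.704]
wrist_force: [0.4, -0.3, 0.1]
width: 0.0397
time: 14.37
position: [0.511, -0.048, 0.0435]
eef_rot: [0.072, 0.704, -0.072, 0.703]
wrist_force: [-4.1, 1.9, 2.1]
width: 0.0398
```

Contact with the stop again. I'll release, rise, and check both slats from the robot side.

```bash
python3 -m creep '[{"gripper":0.58,"xyz":[0,0,5],"turn":0},{"gripper":0.58,"xyz":[0,0,5],"turn":0},{"gripper":0.58,"xyz":[0,0,5],"turn":0},{"gripper":0.58,"xyz":[-20,0,5],"turn":0},{"gripper":0.58,"xyz":[-60,30,-15],"turn":0},{"gripper":0.58,"xyz":[-100,70,-25],"turn":0},{"gripper":0.58,"xyz":[-140,80,-35],"turn":0},{"gripper":0.58,"xyz":[-180,80,-45],"turn":0},{"gripper":0.58,"xyz":[-200,80,-55],"turn":0},{"gripper":0.58,"xyz":[-200,80,-55],"turn":0}]' 8
python3 - <<'E'
from h import *
X=np.array([np.cos(.204),-np.sin(.204)]);Y=np.array([-X[1],X[0]]); O=np.array([530.3,21.0])
for x in slats(0.022,0.031,png="w3.png",box=(.4,.7,-.15,.2)): 
    q=np.array(x[:2])-O; print(x,"nest",q@X,q@Y)
im,d,K,E=grab("top"); P=cloud(d,K,E)
print("top tbar", [np.round(pt(u,v,d[v,u],K,E)*1000) for u,v in ((233,119),(282,128))], [y["p"] for y in optics.landmark_of("top","tbar")])
print([np.round(pt(*y["location"][::-1],d[int(y["location"][0]),int(y["location"][1])],K,E)*1000) for y in optics.landmark_of("top","tbar")])
t=O+166*X; print(t)
go(*( (O+188*X)/1000),.25,-.204)
E
```

```text
time: 15.2
position: [0.474, 0.0423, 0.2494]
eef_rot: [0.072, 0.701, -0.071, 0.706]
wrist_force: [1.5, -0.7, 0.5]
width: 0.0554
(533.6, 94.5, 110.4, 40.4, np.float64(-0.255), 26.4, 2431) nest -11.658646396560323 72.64444895654431
(495.2, -43.6, 88.4, 40.4, np.float64(-0.204), 26.3, 2046) nest -21.284983954666334 -70.37129711785617
top tbar [array([701.,  45., 117.]), array([675., -77., 123.])] [0.61]
[array([693., -15., 121.])]
[692.85783431 -12.62960755]
 shift [-7.5, -8.2, 247.5] turn 0.0 | now [473.7, 41.0, 242.6] yaw -0.204
```

View pics/w3.png

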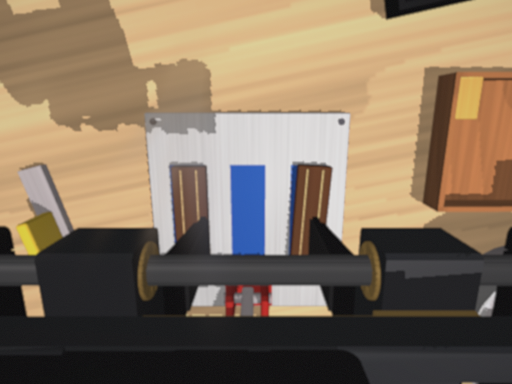

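SlatA looks turned about 0.05 rad, with blue showing on its inner side, while slatB is good. I'll regrip A at the nest's heading to square it.

```bash
python3 - <<'E'
from h import *
X=np.array([np.cos(.204),-np.sin(.204)]);Y=np.array([-X[1],X[0]]); O=np.array([530.3,21.0])
go(*((O-7*X+72*Y)/1000),.042,-.204)
E
```

```text
shift [200.6, 63.9, 52.6] turn 0.0 | now [473.7, 41.0, 242.6] yaw -0.204
```

```bash
python3 -m creep '[{"gripper":0.6,"xyz":[0,32,26],"turn":0},{"gripper":0.6,"xyz":[40,64,52],"turn":0},{"gripper":0.6,"xyz":[80,64,52.6],"turn":0},{"gripper":0.6,"xyz":[120,64,52.6],"turn":0},{"gripper":0.6,"xyz":[160,64,52.6],"turn":0},{"gripper":0.6,"xyz":[185,64,52.6],"turn":0},{"gripper":0.6,"xyz":[199,64,52.6],"turn":0},{"gripper":0.6,"xyz":[199,64,52.6],"turn":0},{"gripper":0.35,"xyz":[199,64,52.6],"turn":0},{"gripper":0.35,"xyz":[199,64,52.6],"turn":0}]' 15
python3 -m creep '[{"gripper":0.35,"xyz":[0,0,0],"turn":0},{"gripper":0.35,"xyz":[0,0,0],"turn":0},{"gripper":0.35,"xyz":[0,0,0],"turn":0},{"gripper":0.35,"xyz":[0,0,2],"turn":0},{"gripper":0.35,"xyz":[0,0,3],"turn":0},{"gripper":0.35,"xyz":[0,0,3],"turn":0}]' 15
```

```text
time: 16.23
position: [0.5381, 0.0929, 0.0438]
eef_rot: [0.072, 0.704, -0.072, 0.703]
wrist_force: [0.7, -0.4, 0.9]
width: 0.0485
time: 16.73
position: [0.5392, 0.0928, 0.0448]
eef_rot: [0.072, 0.705, -0.072, 0.702]
wrist_force: [-9.3, 0.4, 8.1]
width: 0.0401
```

```bash
python3 -m creep '[{"gripper":0.35,"xyz":[0,0,-1],"turn":0},{"gripper":0.35,"xyz":[0,0,-1.5],"turn":0},{"gripper":0.58,"xyz":[0,0,-1.5],"turn":0},{"gripper":0.58,"xyz":[0,0,-1.5],"turn":0},{"gripper":0.58,"xyz":[0,0,-1.5],"turn":0},{"gripper":0.58,"xyz":[-20,0,-1.5],"turn":0},{"gripper":0.58,"xyz":[-60,-20,-20],"turn":0},{"gripper":0.58,"xyz":[-100,-50,-40],"turn":0},{"gripper":0.58,"xyz":[-140,-70,-50],"turn":0},{"gripper":0.58,"xyz":[-180,-70,-52],"turn":0}]' 15
python3 -m creep '[{"gripper":0.58,"xyz":[-20,0,-10],"turn":0},{"gripper":0.58,"xyz":[-20,0,-10],"turn":0},{"gripper":0.58,"xyz":[-20,0,-10],"turn":0}]'
python3 - <<'E'
from h import *
X=np.array([np.cos(.204),-np.sin(.204)]);Y=np.array([-X[1],X[0]]); O=np.array([530.3,21.0])
for x in slats(0.022,0.031,png="w4.png",box=(.4,.7,-.15,.2)): 
    q=np.array(x[:2])-O; print(x,"nest",q@X,q@Y,"front",q@X-x[2]/2)
go(*( (O+188*X)/1000),.25,-.204)
E
```

```text
time: 17.57
position: [0.4772, 0.0361, 0.2068]
eef_rot: [0.072, 0.704, -0.072, 0.703]
wrist_force: [1.1, -0.0, 1.0]
width: 0.0547
time: 17.82
position: [0.4697, 0.0393, 0.2272]
eef_rot: [0.072, 0.702, -0.072, 0.705]
wrist_force: [-0.1, -0.1, 0.2]
width: 0.055
(489.2, -42.5, 77.3, 40.4, np.float64(-0.201), 26.3, 1939) nest -27.383415124386367 -70.50963463332883 front -66.03341512438637
(526.5, 96.9, 94.8, 40.2, np.float64(-0.234), 26.4, 2099) nest -19.097632431096738 73.55630792479134 front -66.49763243109673
 shift [-23.7, -5.7, 251.2] turn 0.0 | now [469.6, 39.4, 226.0] yaw -0.204
```

```bash
python3 - <<'E'
from h import *
X=np.array([np.cos(.204),-np.sin(.204)]);Y=np.array([-X[1],X[0]]); O=np.array([530.3,21.0])
im,d,K,E=grab("wrist"); P=cloud(d,K,E); z=P[...,2]
for lo,hi in ((-100,-40),(45,105)):
    q=P[(z>.022)&(z<.031)][:,:2]*1000-O; a=q@X;b=q@Y; k=(b>lo)&(b<hi); a,b=a[k],b[k]
    c=np.arange(-62,5,4); L=[b[abs(a-t)<2].min() for t in c if (abs(a-t)<2).sum()>10]; H=[b[abs(a-t)<2].max() for t in c if (abs(a-t)<2).sum()>10]
    n=len(L); print(np.round(L,1),np.round(H,1),np.polyfit(c[:n],L,1)[0],np.polyfit(c[:n],H,1)[0])
    f=np.arange(lo,hi,3); print([round(a[abs(b-t)<1.5].min(),1) for t in f if (abs(b-t)<1.5).sum()>20])
E
```

```text
[-90.2 -90.7 -89.5 -90.1 -90.5 -90.6 -89.6 -89.8 -90.2 -90.7 -89.3 -89.5
 -90.1 -90.5 -89.3 -89.5 -90.1] [-51.1 -50.6 -50.7 -50.7 -50.7 -50.9 -50.8 -51.1 -50.5 -50.4 -50.5 -50.5
 -50.8 -66.3 -70.1 -74.8 -78. ] 0.008524794705448976 -0.3533704279622421
[np.float64(-64.5), np.float64(-65.5), np.float64(-65.4), np.float64(-65.4), np.float64(-65.4), np.float64(-65.7), np.float64(-65.5), np.float64(-65.6), np.float64(-65.4), np.float64(-65.6), np.float64(-65.5), np.float64(-65.6), np.float64(-65.5), np.float64(-65.5)]
[54.8 55.  55.2 54.3 54.5 54.4 54.7 54.1 53.8 53.8 54.  53.4 53.4 53.2
 53.3 53.4 52.8] [93.9 94.2 94.6 93.4 94.  94.3 93.  93.4 93.5 92.6 92.8 93.3 92.2 92.7
 92.8 91.9 92. ] -0.032287831617032414 -0.03466193206900186
[np.float64(-65.3), np.float64(-66.6), np.float64(-66.8), np.float64(-66.9), np.float64(-66.7), np.float64(-66.6), np.float64(-66.4), np.float64(-66.3), np.float64(-65.6), np.float64(-66.4), np.float64(-65.8), np.float64(-65.7), np.float64(-65.5), np.float64(-65.6)]
```

SlatA is still at −0.034 rad, which leaves little margin for step 4. I'll regrip it at its own heading and turn it back.

```bash
python3 - <<'E'
from h import *
X=np.array([np.cos(.204),-np.sin(.204)]);Y=np.array([-X[1],X[0]]); O=np.array([530.3,21.0])
go(*((O-7*X+73*Y)/1000),.040,-.238)
E

```

```text
shift [185.3, 67.2, 56.4] turn 0.034 | now [469.5, 39.5, 225.4] yaw -0.204
```

```bash
python3 -m creep '[{"gripper":0.6,"xyz":[0,34,28],"turn":0.034},{"gripper":0.6,"xyz":[30,67,56],"turn":0.034},{"gripper":0.6,"xyz":[70,67,56.4],"turn":0.034},{"gripper":0.6,"xyz":[110,67,56.4],"turn":0.034},{"gripper":0.6,"xyz":[145,67,56.4],"turn":0.034},{"gripper":0.6,"xyz":[170,67,56.4],"turn":0.034},{"gripper":0.6,"xyz":[183,67,56.4],"turn":0.034},{"gripper":0.6,"xyz":[183,67,56.4],"turn":0.034},{"gripper":0.35,"xyz":[183,67,56.4],"turn":0.034},{"gripper":0.35,"xyz":[183,67,56.4],"turn":0.034}]' 25
python3 -m creep '[{"gripper":0.35,"xyz":[0,0,0],"turn":0},{"gripper":0.35,"xyz":[0,0,0],"turn":0},{"gripper":0.35,"xyz":[0,0,0],"turn":0},{"gripper":0.35,"xyz":[0,0,-1],"turn":-0.018},{"gripper":0.35,"xyz":[0,0,-1],"turn":-0.036},{"gripper":0.35,"xyz":[0,0,1],"turn":-0.036},{"gripper":0.35,"xyz":[0,0,2],"turn":-0.036},{"gripper":0.35,"xyz":[0,0,2],"turn":-0.036}]' 25
python3 - <<'E'
from h import *
print(yaw())
E
```

```text
time: 18.75
position: [0.5379, 0.0937, 0.0418]
eef_rot: [0.084, 0.703, -0.084, 0.701]
wrist_force: [-0.0, 0.1, 0.5]
width: 0.0487
time: 19.42
position: [0.5389, 0.0934, 0.043]
eef_rot: [0.071, 0.705, -0.071, 0.702]
wrist_force: [-5.4, 3.6, 2.8]
width: 0.0395
-0.20157828755218443
```

```bash
python3 -m creep '[{"gripper":0.35,"xyz":[0,0,-1],"turn":0},{"gripper":0.58,"xyz":[0,0,-1],"turn":0},{"gripper":0.58,"xyz":[0,0,-1],"turn":0},{"gripper":0.58,"xyz":[0,0,-1],"turn":0},{"gripper":0.58,"xyz":[-20,0,-1],"turn":0},{"gripper":0.58,"xyz":[-60,-20,-20],"turn":0},{"gripper":0.58,"xyz":[-100,-50,-40],"turn":0},{"gripper":0.58,"xyz":[-140,-70,-50],"turn":0},{"gripper":0.58,"xyz":[-180,-72,-60],"turn":0},{"gripper":0.58,"xyz":[-190,-72,-60],"turn":0}]' 15
python3 - <<'E'
from h import *
X=np.array([np.cos(.204),-np.sin(.204)]);Y=np.array([-X[1],X[0]]); O=np.array([530.3,21.0])
im,d,K,E=grab("wrist"); P=cloud(d,K,E); z=P[...,2]
for lo,hi in ((-100,-40),(45,105)):
    q=P[(z>.022)&(z<.031)][:,:2]*1000-O; a=q@X;b=q@Y; k=(b>lo)&(b<hi); a,b=a[k],b[k]
    c=np.arange(-62,-16,4); L=[b[abs(a-t)<2].min() for t in c]; H=[b[abs(a-t)<2].max() for t in c]
    print(np.mean(L),np.mean(H),np.polyfit(c,L,1)[0],np.polyfit(c,H,1)[0])
    f=np.arange(lo,hi,4); print([round(float(a[abs(b-t)<1.5].min()),1) for t in f if (abs(b-t)<1.5).sum()>20])
go(*( (O+188*X)/1000),.26,-.204)
go(*( (O+188*X)/1000),.125,-.204)
E
```

```text
time: 20.25
position: [0.4658, 0.0336, 0.2358]
eef_rot: [0.072, 0.703, -0.072, 0.704]
wrist_force: [1.3, 0.2, 1.2]
width: 0.0551
-90.07125733045409 -50.68378780492221 0.014510225309693805 0.004323611223825618
[-65.1, -65.6, -65.8, -65.6, -65.6, -65.8, -65.2, -65.3, -65.6, -65.6]
53.636339479621036 92.93943159047073 0.0023645282081105434 0.001122684350531026
[-65.1, -65.4, -65.9, -65.4, -66.0, -65.9, -65.9, -65.5, -65.4, -65.8, -65.2]
 shift [-17.6, 0.1, 252.6] turn 0.002 | now [467.1, 33.6, 240.4] yaw -0.203
 shift [117.4, -0.1, 251.5] turn 0.002 | now [467.1, 33.6, 240.4] yaw -0.203
```

```bash
python3 -m creep '[{"gripper":0.5,"xyz":[-25,0,20],"turn":0},{"gripper":0.5,"xyz":[-25,0,60],"turn":0},{"gripper":0.5,"xyz":[-25,0,100],"turn":0},{"gripper":0.5,"xyz":[-25,0,140],"turn":0},{"gripper":0.5,"xyz":[-25,0,180],"turn":0},{"gripper":0.5,"xyz":[-25,0,220],"turn":0},{"gripper":0.5,"xyz":[-25,0,250],"turn":0},{"gripper":0.5,"xyz":[-25,0,264],"turn":0},{"gripper":0.5,"xyz":[-25,0,264],"turn":0},{"gripper":0.5,"xyz":[-25,0,264],"turn":0}]'
python3 - <<'E'
from h import *
im,d,K,E=grab("wrist","w5.png"); 
X=np.array([np.cos(.204),-np.sin(.204)]);Y=np.array([-X[1],X[0]]); O=np.array([530.3,21.0])
P=cloud(d,K,E); q=(P[...,:2]*1000-O); a=q@X;b=q@Y; z=P[...,2]*1000
m=(a>140)&(a<200)&(abs(b)<90)&(z>95)&(z<135); print("tbar",m.sum(),np.nanmin(a[m]),np.nanmax(a[m]),np.nanmin(b[m]),np.nanmax(b[m]),z[m].max())
go(*( (O+198*X)/1000),.118,-.204)
E
```

```text
time: 21.13
position: [0.7255, -0.0184, 0.2569]
eef_rot: [0.071, 0.704, -0.071, 0.703]
wrist_force: [-0.2, -0.1, -0.6]
width: 0.0474
tbar 3275 140.22462184341896 174.07543631188946 -72.30450503885575 67.53138692764936 123.55789350941043
 shift [139.5, -1.1, -0.4] turn 0.002 | now [724.9, -18.1, 257.5] yaw -0.202
```

View pics/w5.png

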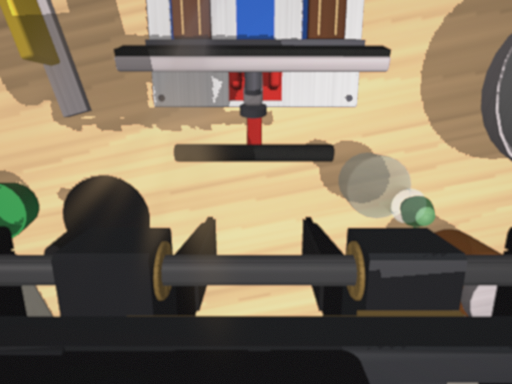

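```bash
python3 -m creep '[{"gripper":0.5,"xyz":[40,-1,0],"turn":0},{"gripper":0.5,"xyz":[80,-1,0],"turn":0},{"gripper":0.5,"xyz":[115,-1,0],"turn":0},{"gripper":0.5,"xyz":[135,-1,0],"turn":0},{"gripper":0.5,"xyz":[139.5,-1,0],"turn":0},{"gripper":0.5,"xyz":[139.5,-1,0],"turn":0},{"gripper":0.5,"xyz":[139.5,-1,0],"turn":0}]'
python3 -m creep '[{"gripper":0.5,"xyz":[0,0,-9],"turn":0},{"gripper":0.5,"xyz":[-3,0,-16],"turn":0},{"gripper":0.5,"xyz":[-12,0,-23],"turn":0},{"gripper":0.5,"xyz":[-18,0,-30],"turn":0},{"gripper":0.5,"xyz":[-24.5,0,-38.5],"turn":0},{"gripper":0.5,"xyz":[-29,0,-47],"turn":0},{"gripper":0.5,"xyz":[-34,0,-56],"turn":0},{"gripper":0.5,"xyz":[-37,0,-65],"turn":0},{"gripper":0.5,"xyz":[-40,0,-75],"turn":0},{"gripper":0.5,"xyz":[-41,0,-85],"turn":0}]'
```

```text
time: 21.77
position: [0.7257, -0.0192, 0.1206]
eef_rot: [0.071, 0.703, -0.071, 0.704]
wrist_force: [-0.0, 1.0, 0.3]
width: 0.0478
time: 22.6
position: [0.6412, -0.002, 0.1609]
eef_rot: [0.071, 0.703, -0.071, 0.704]
wrist_force: [0.2, 0.2, -0.0]
width: 0.0478
```

```bash
python3 -m creep '[{"gripper":0.5,"xyz":[-1,0,-10],"turn":0},{"gripper":0.5,"xyz":[0,0,-20],"turn":0},{"gripper":0.5,"xyz":[1,0,-30],"turn":0},{"gripper":0.5,"xyz":[4,0,-40],"turn":0},{"gripper":0.5,"xyz":[7,0,-49],"turn":0},{"gripper":0.5,"xyz":[16.5,0,-66.5],"turn":0},{"gripper":0.5,"xyz":[29,0,-82],"turn":0},{"gripper":0.5,"xyz":[38,0,-91],"turn":0},{"gripper":0.5,"xyz":[38,0,-93],"turn":0},{"gripper":0.5,"xyz":[38,0,-93],"turn":0}]'
python3 - <<'E'
from h import *
im,d,K,E=grab("wrist"); print(st()["wrist_force"])
im,d,K,E=grab("scene","s1.png")
X=np.array([np.cos(.204),-np.sin(.204)]);Y=np.array([-X[1],X[0]]); O=np.array([530.3,21.0]);q=T_tool()[:2,3]*1000-O; print(q@X,q@Y,T_tool()[2,3])
E
```

```text
time: 23.43
position: [0.5528, 0.0162, 0.122]
eef_rot: [0.071, 0.701, -0.071, 0.706]
wrist_force: [14.7, -1.6, -12.4]
width: 0.0477
[ 13.90969503  -1.49610721 -12.52930219]
23.008512778786404 -0.1775278711977461 0.12199283789738771
```

View pics/s1.png

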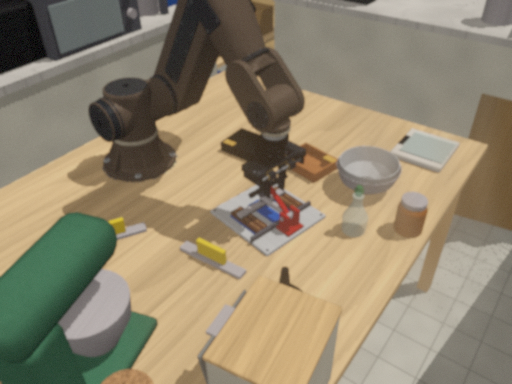

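```bash
python3 -m creep '[{"gripper":0.5,"xyz":[0,0,5],"turn":0},{"gripper":0.5,"xyz":[0,0,15],"turn":0},{"gripper":0.5,"xyz":[-40,0,20],"turn":0},{"gripper":0.5,"xyz":[-80,0,20],"turn":0},{"gripper":0.5,"xyz":[-120,0,20],"turn":0},{"gripper":0.5,"xyz":[-130,-40,0],"turn":0},{"gripper":0.5,"xyz":[-130,-80,-10],"turn":-0.08},{"gripper":0.5,"xyz":[-130,-120,-20],"turn":-0.16},{"gripper":0.5,"xyz":[-130,-160,-30],"turn":-0.25},{"gripper":0.5,"xyz":[-130,-200,-40],"turn":-0.25}]'
python3 - <<'E'
from h import *
go(.47,-.22,.25,.05)
E
```

```text
time: 24.37
position: [0.4714, -0.1708, 0.2522]
eef_rot: [-0.019, 0.707, 0.019, 0.707]
wrist_force: [0.6, -0.6, 0.3]
width: 0.0473
 shift [2.2, -49.1, -4.1] turn 0.004 | now [471.4, -170.8, 252.2] yaw 0.054
```

```bash
python3 -m creep '[{"gripper":0.5,"xyz":[0,-35,-4],"turn":0},{"gripper":0.5,"xyz":[0,-49,-4],"turn":0},{"gripper":0.5,"xyz":[0,-49,-4],"turn":0},{"gripper":0.5,"xyz":[0,-49,-4],"turn":0}]'
cat >> h.py <<'E'
Xn=np.array([np.cos(.204),-np.sin(.204)]);Yn=np.array([-Xn[1],Xn[0]]); On=np.array([530.3,21.0])
ye=lambda h:(h[...,0]>20)&(h[...,0]<35)&(h[...,1]>120)
E
python3 - <<'E'
from h import *
b=(.35,.7,-.32,-.12)
print("fin",slats(0.052,0.066,box=b,png="w6.png"))
print("bar",slats(0.007,0.017,box=b,hsvf=lambda h:~ye(h)))
K,E,_=cam("wrist"); h=cv2.cvtColor(cv2.imread("pics/w6.png"),cv2.COLOR_BGR2HSV)
go(.518,-.220,.08,.05)
E
```

```text
time: 24.7
position: [0.471, -0.2187, 0.2515]
eef_rot: [-0.016, 0.707, 0.017, 0.707]
wrist_force: [-0.7, 1.0, -1.2]
width: 0.0478
fin [(514.7, -219.5, 84.8, 13.4, np.float64(0.048), 60.1, 975)]
bar [(498.1, -220.8, 160.0, 29.0, np.float64(0.053), 12.4, 2090)]
 shift [171.5, -4.9, 46.7] turn -0.001 | now [471.2, -217.4, 251.5] yaw 0.049
```

View pics/w6.png

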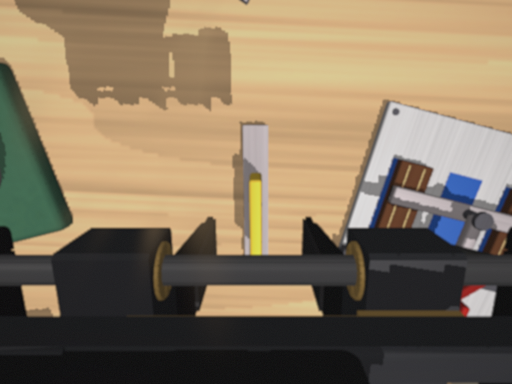

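```bash
python3 -m creep '[{"gripper":0.45,"xyz":[30,-2,24],"turn":0},{"gripper":0.45,"xyz":[70,-4.6,46.8],"turn":0},{"gripper":0.45,"xyz":[110,-4.6,46.8],"turn":0},{"gripper":0.45,"xyz":[145,-4.6,46.8],"turn":0},{"gripper":0.45,"xyz":[170,-4.6,46.8],"turn":0},{"gripper":0.45,"xyz":[182,-4.6,46.8],"turn":0},{"gripper":0.45,"xyz":[182,-4.6,46.8],"turn":0},{"gripper":0.05,"xyz":[182,-4.6,46.8],"turn":0},{"gripper":0.05,"xyz":[182,-4.6,46.8],"turn":0},{"gripper":0.05,"xyz":[182,-4.6,46.8],"turn":0}]' 40
python3 -m creep '[{"gripper":0.05,"xyz":[0,0,0],"turn":0},{"gripper":0.05,"xyz":[0,0,0],"turn":0},{"gripper":0.05,"xyz":[0,0,0],"turn":0},{"gripper":0.05,"xyz":[0,0,0],"turn":0},{"gripper":0.05,"xyz":[0,0,0],"turn":0}]' 40
python3 - <<'E'
from h import *
p=(On-110*Xn)/1000; go(*p,.17,-1.776)
E
```

```text
time: 25.63
position: [0.5187, -0.2208, 0.071]
eef_rot: [-0.018, 0.706, 0.017, 0.708]
wrist_force: [0.9, 1.2, -0.2]
width: 0.0281
time: 26.05
position: [0.5183, -0.2211, 0.0704]
eef_rot: [-0.017, 0.707, 0.017, 0.707]
wrist_force: [-0.2, 1.9, 6.8]
width: 0.0137
 shift [-99.8, 268.6, -82.8] turn 1.824 | now [518.3, -221.1, 70.4] yaw 0.048
```

```bash
python3 -m creep '[{"gripper":0.05,"xyz":[-15,0,0],"turn":0},{"gripper":0.05,"xyz":[-50,0,0],"turn":0},{"gripper":0.05,"xyz":[-90,0,-10],"turn":0.1},{"gripper":0.05,"xyz":[-130,20,-30],"turn":0.22},{"gripper":0.05,"xyz":[-160,50,-50],"turn":0.34},{"gripper":0.05,"xyz":[-170,80,-70],"turn":0.46},{"gripper":0.05,"xyz":[-170,110,-83],"turn":0.58},{"gripper":0.05,"xyz":[-170,140,-83],"turn":0.70},{"gripper":0.05,"xyz":[-170,170,-83],"turn":0.82},{"gripper":0.05,"xyz":[-170,200,-83],"turn":0.94}]' 40
python3 - <<'E'
from h import *
p=(On-110*Xn)/1000; go(*p,.24,-1.776); print(st()["width"])
E
```

```text
time: 26.88
position: [0.4248, -0.025, 0.24]
eef_rot: [0.306, 0.637, -0.306, 0.638]
wrist_force: [1.2, 0.2, -2.0]
width: 0.0136
 shift [0.0, 41.0, -54.7] turn 0.882 | now [424.8, -25.0, 240.0] yaw -0.894
0.013600664622297184
```

```bash
python3 -m creep '[{"gripper":0.05,"xyz":[0,10,-14],"turn":0.12},{"gripper":0.05,"xyz":[0,20,-28],"turn":0.24},{"gripper":0.05,"xyz":[0,30,-42],"turn":0.36},{"gripper":0.05,"xyz":[0,41,-54.7],"turn":0.48},{"gripper":0.05,"xyz":[0,41,-54.7],"turn":0.60},{"gripper":0.05,"xyz":[0,41,-54.7],"turn":0.72},{"gripper":0.05,"xyz":[0,41,-54.7],"turn":0.83},{"gripper":0.05,"xyz":[0,41,-54.7],"turn":0.882},{"gripper":0.05,"xyz":[0,41,-54.7],"turn":0.882},{"gripper":0.05,"xyz":[0,41,-54.7],"turn":0.882}]' 40
python3 - <<'E'
from h import *
print(st()["width"]); im,d,K,E=grab("wrist","w7.png")
p=(On-90*Xn)/1000; go(*p,.09,-1.776)
E
```

```text
time: 27.72
position: [0.4226, 0.042, 0.2396]
eef_rot: [-0.547, -0.448, 0.547, -0.448]
wrist_force: [-1.1, -0.5, -2.4]
width: 0.0138
0.013753722099479872
 shift [149.6, 19.6, -1.2] turn 0.009 | now [422.7, 42.0, 239.6] yaw -1.767
```

View pics/w7.png

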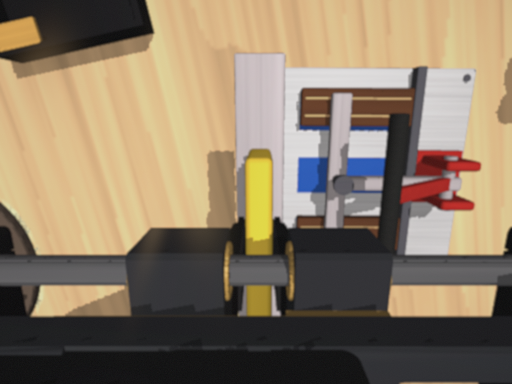

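```bash
python3 -m creep '[{"gripper":0.05,"xyz":[30,19.6,-1],"turn":0.009},{"gripper":0.05,"xyz":[65,19.6,-1],"turn":0.009},{"gripper":0.05,"xyz":[100,19.6,-1],"turn":0.009},{"gripper":0.05,"xyz":[125,19.6,-1],"turn":0.009},{"gripper":0.05,"xyz":[140,19.6,-1],"turn":0.009},{"gripper":0.05,"xyz":[149,19.6,-1],"turn":0.009},{"gripper":0.05,"xyz":[154,19.6,-1],"turn":0.009},{"gripper":0.05,"xyz":[156,19.6,-1],"turn":0.009},{"gripper":0.05,"xyz":[156,19.6,-1],"turn":0.009},{"gripper":0.05,"xyz":[156,19.6,-1],"turn":0.009}]' 40
python3 - <<'E'
from h import *
print(st()["width"]); p=(On-80.6*Xn)/1000; go(*p,.0824,-1.775)
E
```

```text
time: 28.6
position: [0.4427, 0.0391, 0.0844]
eef_rot: [0.549, 0.445, -0.549, 0.446]
wrist_force: [0.4, 0.3, -3.4]
width: 0.014
0.013987577847004133
 shift [2.0, 8.9, -0.1] turn -0.003 | now [442.7, 39.1, 84.4] yaw -1.778
```

```bash
python3 -m creep '[{"gripper":0.05,"xyz":[1,0,0],"turn":0},{"gripper":0.05,"xyz":[2,0,0],"turn":0},{"gripper":0.05,"xyz":[2,3,0],"turn":0},{"gripper":0.05,"xyz":[2,6,0],"turn":0},{"gripper":0.05,"xyz":[2,8,0],"turn":0},{"gripper":0.05,"xyz":[2,8,0],"turn":0}]' 40
```

```text
time: 29.1
position: [0.45, 0.0376, 0.0822]
eef_rot: [0.549, 0.445, -0.549, 0.446]
wrist_force: [0.9, 0.1, -1.2]
width: 0.0137
```

```bash
python3 -m creep '[{"gripper":0.05,"xyz":[0,0.7,0],"turn":0},{"gripper":0.05,"xyz":[0,1.4,0],"turn":0},{"gripper":0.05,"xyz":[0,1.4,0],"turn":0}]' 40
```

```text
time: 29.35
position: [0.4504, 0.0375, 0.0822]
eef_rot: [-0.549, -0.446, 0.55, -0.445]
wrist_force: [-7.4, 4.2, 13.3]
width: 0.0141
```

```bash
python3 -m creep '[{"gripper":0.05,"xyz":[-0.5,-0.4,0],"turn":0},{"gripper":0.05,"xyz":[-0.5,-0.4,0],"turn":0},{"gripper":0.35,"xyz":[-0.5,-0.4,0],"turn":0},{"gripper":0.35,"xyz":[-0.5,-0.4,0],"turn":0},{"gripper":0.35,"xyz":[-0.5,-0.4,0],"turn":0},{"gripper":0.35,"xyz":[-15,-0.4,0],"turn":0},{"gripper":0.35,"xyz":[-50,-0.4,0],"turn":0},{"gripper":0.35,"xyz":[-90,-0.4,0],"turn":0},{"gripper":0.35,"xyz":[-130,-0.4,0],"turn":0},{"gripper":0.35,"xyz":[-160,-20,0],"turn":0}]' 20
python3 -m creep '[{"gripper":0.35,"xyz":[0,-20,0],"turn":0},{"gripper":0.35,"xyz":[0,-20,0],"turn":0},{"gripper":0.35,"xyz":[0,-20,0],"turn":0}]' 20
python3 - <<'E'
from h import *
print(st()["width"]); im,d,K,E=grab("wrist","w8.png"); P=cloud(d,K,E); z=P[...,2]*1000; q=P[...,:2]*1000-On; a=q@Xn;b=q@Yn
sl=(z>22)&(z<31)&(a<-45)&(a>-80)
for y in range(-90,95,6):
    k=(abs(b-y)<3); s=k&sl; e=k&(z>20)&(z<28)&(a<-50)&(a>-110)
    if k.sum()>10 and e.sum()>3: print(y, "steel a",np.round([np.nanmin(a[e]),np.nanmax(a[e])],1), "slat front",np.round(np.nanmin(a[k&sl]),1) if s.sum()>3 else None)
for n in ((52,80),(19,29)):
    m=(z>n[0])&(z<n[1])&(a<-64)&(a>-120)&(abs(b)<120); pp=np.stack([a[m],b[m]],1).astype(np.float32); print(n,cv2.minAreaRect(pp),pp.min(0),pp.max(0),np.median(z[m]))
E
```

```text
time: 30.18
position: [0.4342, 0.0409, 0.2447]
eef_rot: [0.55, 0.444, -0.548, 0.446]
wrist_force: [-1.0, 0.1, -0.3]
width: 0.0336
time: 30.43
position: [0.4121, 0.0455, 0.242]
eef_rot: [0.549, 0.445, -0.549, 0.446]
wrist_force: [0.4, -0.5, 0.2]
width: 0.0337
0.033724814328750456
-90 steel a [-96.4 -85.4] slat front None
-84 steel a [-96.3 -85.5] slat front -48.9
-78 steel a [-96.5 -50. ] slat front -54.1
-72 steel a [-96.4 -50.3] slat front -58.8
-66 steel a [-96.4 -50.6] slat front -62.8
-60 steel a [-96.4 -51. ] slat front -67.4
-54 steel a [-95.6 -50. ] slat front -67.6
-48 steel a [-95.7 -50.3] slat front -67.7
-42 steel a [-95.7 -66.5] slat front -66.6
-36 steel a [-95.8 -66.7] slat front -66.8
-30 steel a [-95.9 -66.8] slat front -67.1
-24 steel a [-96.  -67.1] slat front -67.3
-18 steel a [-96.  -67.2] slat front -67.5
-12 steel a [-96.1 -66.1] slat front -67.4
-6 steel a [-96.1 -66.3] slat front -66.6
0 steel a [-96.1 -66.5] slat front -66.9
6 steel a [-96.1 -66.8] slat front -67.0
12 steel a [-96.1 -67. ] slat front -67.4
18 steel a [-95.4 -65.9] slat front -67.4
24 steel a [-95.5 -66.1] slat front -66.5
30 steel a [-95.5 -66.4] slat front -66.7
36 steel a [-95.7 -66.6] slat front -66.9
42 steel a [-95.7 -66.8] slat front -69.4
48 steel a [-95.8 -66.1] slat front -79.4
54 steel a [-95.8 -50.4] slat front -79.6
60 steel a [-95.9 -50.2] slat front -79.6
66 steel a [-95.9 -50. ] slat front -79.7
72 steel a [-95.9 -50.2] slat front -79.9
78 steel a [-95.9 -50.2] slat front -80.0
84 steel a [-95.3 -50.2] slat front -79.9
90 steel a [-95.3 -50.6] slat front -79.4
(52, 80) ((-81.08855438232422, 3.3840789794921875), (88.42581176757812, 14.31845760345459), 89.90567016601562) [-88.27919 -40.8389 ] [-73.88902   47.598656] 72.04405911900518
(19, 29) ((-80.01329040527344, 3.1063690185546875), (198.06185913085938, 32.336307525634766), 89.80204772949219) [-96.45585 -95.89015] [-64.0423   102.180435] 24.43682215799442
```

View pics/w8.png

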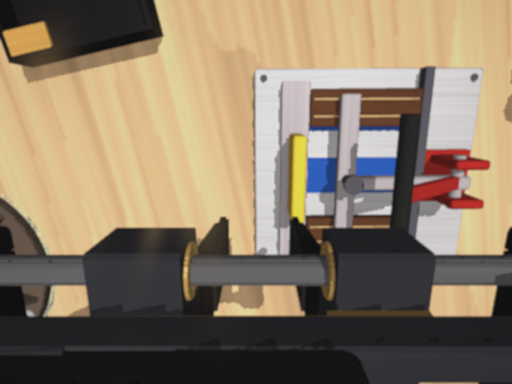

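```bash
python3 -m creep '[{"gripper":0.5,"xyz":[-20,0,0],"turn":-0.12},{"gripper":0.5,"xyz":[-20,10,0],"turn":-0.24},{"gripper":0.5,"xyz":[-20,20,0],"turn":-0.36},{"gripper":0.5,"xyz":[-20,30,0],"turn":-0.48},{"gripper":0.5,"xyz":[-20,40,0],"turn":-0.60},{"gripper":0.5,"xyz":[-20,50,0],"turn":-0.72},{"gripper":0.5,"xyz":[-20,60,0],"turn":-0.84},{"gripper":0.5,"xyz":[-20,70,0],"turn":-0.96},{"gripper":0.5,"xyz":[-20,80,0],"turn":-1.08},{"gripper":0.5,"xyz":[-20,90,0],"turn":-1.2}]'
python3 -m creep '[{"gripper":0.5,"xyz":[0,0,0],"turn":-0.12},{"gripper":0.5,"xyz":[0,0,0],"turn":-0.24},{"gripper":0.5,"xyz":[0,0,0],"turn":-0.374},{"gripper":0.5,"xyz":[0,0,0],"turn":-0.374},{"gripper":0.5,"xyz":[0,0,0],"turn":-0.374}]'
python3 - <<'E'
from h import *
go(*((On-24*Xn)/1000),.118,-.204)
E
```

```text
time: 31.32
position: [0.5016, 0.0265, 0.2604]
eef_rot: [0.2, 0.679, -0.2, 0.678]
wrist_force: [-0.1, 0.2, 0.4]
width: 0.0476
time: 31.73
position: [0.5008, 0.0267, 0.2607]
eef_rot: [0.073, 0.704, -0.073, 0.703]
wrist_force: [-0.6, 0.1, 0.3]
width: 0.0477
 shift [142.7, 0.5, 6.2] turn -0.004 | now [500.8, 26.7, 260.7] yaw -0.208
```

```bash
python3 -m creep '[{"gripper":0.5,"xyz":[40,0.5,6],"turn":-0.004},{"gripper":0.5,"xyz":[80,0.5,6],"turn":-0.004},{"gripper":0.5,"xyz":[115,0.5,6],"turn":-0.004},{"gripper":0.5,"xyz":[135,0.5,6],"turn":-0.004},{"gripper":0.5,"xyz":[142.5,0.5,6],"turn":-0.004},{"gripper":0.5,"xyz":[142.5,0.5,6],"turn":-0.004},{"gripper":0.5,"xyz":[142.5,0.5,6],"turn":-0.004}]'
python3 -m creep '[{"gripper":0.5,"xyz":[0,0,8],"turn":0},{"gripper":0.5,"xyz":[-6,0,14],"turn":0},{"gripper":0.5,"xyz":[-12,0,19],"turn":0},{"gripper":0.5,"xyz":[-18,0,27],"turn":0},{"gripper":0.5,"xyz":[-24.5,0,34.5],"turn":0},{"gripper":0.5,"xyz":[-29,0,43],"turn":0},{"gripper":0.5,"xyz":[-34,0,52],"turn":0},{"gripper":0.5,"xyz":[-37,0,61],"turn":0},{"gripper":0.5,"xyz":[-40,0,71],"turn":0},{"gripper":0.5,"xyz":[-42,0,81],"turn":0}]'
python3 -m creep '[{"gripper":0.5,"xyz":[0,0,10],"turn":0},{"gripper":0.5,"xyz":[1,0,20],"turn":0},{"gripper":0.5,"xyz":[2,0,30],"turn":0},{"gripper":0.5,"xyz":[5,0,40],"turn":0},{"gripper":0.5,"xyz":[8,0,49],"turn":0},{"gripper":0.5,"xyz":[13,0,58],"turn":0},{"gripper":0.5,"xyz":[17.5,0,66.5],"turn":0},{"gripper":0.5,"xyz":[17.5,0,66.5],"turn":0},{"gripper":0.5,"xyz":[17.5,0,66.5],"turn":0},{"gripper":0.5,"xyz":[17.5,0,66.5],"turn":0}]'
```

```text
time: 32.32
position: [0.5069, 0.0261, 0.1195]
eef_rot: [0.071, 0.703, -0.071, 0.704]
wrist_force: [-0.2, -0.9, 0.7]
width: 0.0477
time: 33.15
position: [0.5867, 0.0099, 0.1635]
eef_rot: [0.071, 0.703, -0.071, 0.704]
wrist_force: [-2.5, 0.3, 2.1]
width: 0.0471
time: 33.98
position: [0.6506, -0.0032, 0.1434]
eef_rot: [0.071, 0.704, -0.071, 0.703]
wrist_force: [-0.0, 0.0, 1.0]
width: 0.0473
```

Now rise and look.

```bash
python3 -m creep '[{"gripper":0.58,"xyz":[-40,0,0],"turn":0},{"gripper":0.58,"xyz":[-80,0,0],"turn":0},{"gripper":0.58,"xyz":[-115,0,0],"turn":0},{"gripper":0.58,"xyz":[-115,0,-40],"turn":0},{"gripper":0.58,"xyz":[-115,0,-80],"turn":0},{"gripper":0.58,"xyz":[-115,0,-120],"turn":0},{"gripper":0.58,"xyz":[-115,0,-160],"turn":0},{"gripper":0.58,"xyz":[-115,0,-185],"turn":0},{"gripper":0.58,"xyz":[-115,0,-185],"turn":0}]'
python3 - <<'E'
from h import *
grab("scene","s2.png")
im,d,K,E=grab("top"); P=cloud(d,K,E); z=P[...,2]*1000; q=P[...,:2]*1000-On; a=q@Xn;b=q@Yn
m=(z>100)&(z<135)&(a>145)&(a<195)&(abs(b)<85); print("tbar",m.sum(),a[m].mean(),z[m].max())
im,d,K,E=grab("wrist","w9.png"); P=cloud(d,K,E); z=P[...,2]; q=P[...,:2]*1000-On; A=q@Xn;B=q@Yn
for lo,hi in ((-100,-40),(45,105)):
    k=(z>.022)&(z<.031)&(B>lo)&(B<hi)&(A>-64)&(A<60); a,b=A[k],B[k]
    c=np.arange(-58,-10,4); L=[b[abs(a-t)<2].min() for t in c if (abs(a-t)<2).sum()>5]; H=[b[abs(a-t)<2].max() for t in c if (abs(a-t)<2).sum()>5]
    print(len(L),np.mean(L),np.mean(H),np.polyfit(c[:len(L)],L,1)[0])
go(*((On-5*Xn+73*Yn)/1000),.041,-.204)
E
```

```text
time: 34.73
position: [0.465, 0.0346, 0.2593]
eef_rot: [0.07, 0.704, -0.07, 0.703]
wrist_force: [1.4, 0.5, 0.9]
width: 0.0551
tbar 383 163.41809642450667 126.92402535316383
12 -90.03850633139558 -50.71117584013001 0.010724951602848464
12 53.798382705675415 92.95268499667935 0.008870589948985494
 shift [218.4, 72.6, 56.3] turn 0.004 | now [470.1, 33.6, 259.3] yaw -0.2
```

View pics/s2.png

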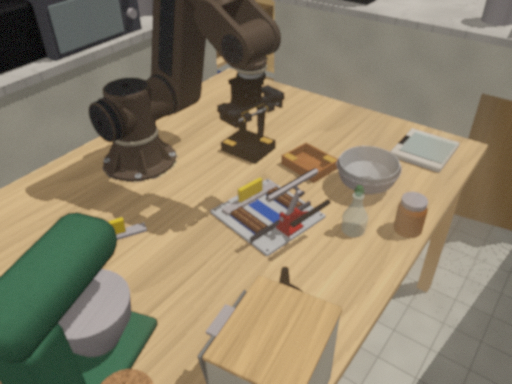

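```bash
python3 -m creep '[{"gripper":0.6,"xyz":[0,36,28],"turn":0},{"gripper":0.6,"xyz":[40,72.5,56],"turn":0.004},{"gripper":0.6,"xyz":[80,72.5,56],"turn":0.004},{"gripper":0.6,"xyz":[120,72.5,56],"turn":0.004},{"gripper":0.6,"xyz":[155,72.5,56],"turn":0.004},{"gripper":0.6,"xyz":[185,72.5,56],"turn":0.004},{"gripper":0.6,"xyz":[207,72.5,56],"turn":0.004},{"gripper":0.6,"xyz":[217,72.5,56],"turn":0.004},{"gripper":0.6,"xyz":[217,72.5,56],"turn":0.004},{"gripper":0.6,"xyz":[217,72.5,56],"turn":0.004}]' 25
python3 -m creep '[{"gripper":0.3,"xyz":[0,0,0],"turn":0},{"gripper":0.3,"xyz":[0,0,0],"turn":0},{"gripper":0.3,"xyz":[0,0,0],"turn":0},{"gripper":0.3,"xyz":[0,0,0],"turn":0},{"gripper":0.3,"xyz":[0,0,0],"turn":0}]' 25
python3 -m creep '[{"gripper":0.3,"xyz":[-5,0,-3],"turn":0},{"gripper":0.3,"xyz":[-30,0,-3],"turn":0},{"gripper":0.3,"xyz":[-70,0,-3],"turn":0},{"gripper":0.3,"xyz":[-110,0,-3],"turn":0},{"gripper":0.3,"xyz":[-140,0,-3],"turn":0},{"gripper":0.3,"xyz":[-140,0,-3],"turn":0},{"gripper":0.3,"xyz":[-140,0,-3],"turn":0}]' 25
python3 - <<'E'
from h import *
print(st()["width"]); go(.4968,.3106,.18,-.197)
E
```

```text
time: 35.72
position: [0.5397, 0.0934, 0.0415]
eef_rot: [0.072, 0.703, -0.072, 0.703]
wrist_force: [0.4, -0.2, -0.5]
width: 0.0568
time: 36.13
position: [0.5394, 0.0935, 0.0425]
eef_rot: [0.072, 0.703, -0.072, 0.704]
wrist_force: [-0.1, 0.2, 7.5]
width: 0.0395
time: 36.72
position: [0.5361, 0.0942, 0.1833]
eef_rot: [0.072, 0.702, -0.072, 0.705]
wrist_force: [-0.2, -0.1, -1.3]
width: 0.0396
0.039584767084865545
 shift [3.1, 203.9, -82.4] turn -0.007 | now [536.1, 94.2, 183.3] yaw -0.204
```

```bash
python3 -m creep '[{"gripper":0.3,"xyz":[0,40,-16],"turn":-0.007},{"gripper":0.3,"xyz":[0,80,-32],"turn":-0.007},{"gripper":0.3,"xyz":[0,120,-50],"turn":-0.007},{"gripper":0.3,"xyz":[0,160,-66],"turn":-0.007},{"gripper":0.3,"xyz":[0,195,-80],"turn":-0.007},{"gripper":0.3,"xyz":[0,204,-82.4],"turn":-0.007},{"gripper":0.3,"xyz":[30,204,-82.4],"turn":-0.007},{"gripper":0.3,"xyz":[65,204,-82.4],"turn":-0.007},{"gripper":0.3,"xyz":[90,204,-82.4],"turn":-0.007},{"gripper":0.3,"xyz":[90,204,-82.4],"turn":-0.007}]' 25
python3 - <<'E'
from h import *
print(st()["width"]); go(.4968,.3106,.038,-.197)
E
```

```text
time: 37.55
position: [0.494, 0.3092, 0.0858]
eef_rot: [0.068, 0.707, -0.071, 0.701]
wrist_force: [-0.7, 0.9, -1.4]
width: 0.0394
0.039371875913318116
 shift [47.8, 2.2, 2.8] turn -0.0 | now [494.0, 309.2, 85.8] yaw -0.197
```

```bash
python3 -m creep '[{"gripper":0.3,"xyz":[10,2,0],"turn":0},{"gripper":0.3,"xyz":[25,2,1],"turn":0},{"gripper":0.3,"xyz":[38,2,1],"turn":0},{"gripper":0.3,"xyz":[45,2,1],"turn":0},{"gripper":0.3,"xyz":[48.5,2,1],"turn":0},{"gripper":0.3,"xyz":[48.5,2,1],"turn":0},{"gripper":0.58,"xyz":[48.5,2,1],"turn":0},{"gripper":0.58,"xyz":[48.5,2,1],"turn":0},{"gripper":0.58,"xyz":[48.5,2,1],"turn":0},{"gripper":0.58,"xyz":[48.5,2,1],"turn":0}]' 15
python3 -m creep '[{"gripper":0.58,"xyz":[-20,0,0],"turn":0},{"gripper":0.58,"xyz":[-60,0,0],"turn":0},{"gripper":0.58,"xyz":[-100,0,-15],"turn":0},{"gripper":0.58,"xyz":[-140,0,-30],"turn":0},{"gripper":0.58,"xyz":[-180,0,-40],"turn":0},{"gripper":0.58,"xyz":[-200,0,-40],"turn":0},{"gripper":0.58,"xyz":[-200,0,-40],"turn":0}]' 15
python3 - <<'E'
from h import *
print("A",slats(0.016,0.025,png="w10.png",box=(.40,.60,.22,.40)))
go(*((On-6*Xn-70.4*Yn)/1000),.237,-.204)
E
```

```text
time: 38.38
position: [0.4983, 0.3124, 0.0437]
eef_rot: [0.07, 0.703, -0.07, 0.704]
wrist_force: [-0.1, 0.0, 0.4]
width: 0.0544
time: 38.97
position: [0.4595, 0.3211, 0.2486]
eef_rot: [0.071, 0.701, -0.068, 0.706]
wrist_force: [-0.0, -0.7, -0.7]
width: 0.0553
A [(498.0, 313.4, 119.3, 39.7, np.float64(-0.187), 20.3, 3218)]
 shift [8.1, -350.3, 121.9] turn 0.007 | now [459.2, 320.7, 245.8] yaw -0.197
```

```bash
python3 -m creep '[{"gripper":0.6,"xyz":[0,-40,12],"turn":0},{"gripper":0.6,"xyz":[0,-80,25],"turn":0.007},{"gripper":0.6,"xyz":[0,-120,40],"turn":0.007},{"gripper":0.6,"xyz":[0,-160,55],"turn":0.007},{"gripper":0.6,"xyz":[0,-200,70],"turn":0.007},{"gripper":0.6,"xyz":[0,-240,85],"turn":0.007},{"gripper":0.6,"xyz":[0,-280,100],"turn":0.007},{"gripper":0.6,"xyz":[0,-318,115],"turn":0.007},{"gripper":0.6,"xyz":[0,-350,122],"turn":0.007},{"gripper":0.6,"xyz":[0,-350,122],"turn":0.007}]' 25
python3 - <<'E'
from h import *
go(*((On-6*Xn-70.4*Yn)/1000),.042,-.204)
E
```

```text
time: 39.85
position: [0.5099, -0.0524, 0.2416]
eef_rot: [0.073, 0.704, -0.074, 0.703]
wrist_force: [-1.4, -0.9, 0.8]
width: 0.0569
 shift [199.6, 5.8, -0.6] turn -0.005 | now [509.9, -52.4, 241.6] yaw -0.209
```

```bash
python3 -m creep '[{"gripper":0.6,"xyz":[40,0,0],"turn":0},{"gripper":0.6,"xyz":[80,0,0],"turn":0},{"gripper":0.6,"xyz":[110,0,0],"turn":0},{"gripper":0.6,"xyz":[130,0,0],"turn":0},{"gripper":0.6,"xyz":[130,0,0],"turn":0},{"gripper":0.6,"xyz":[130,0,0],"turn":0}]' 25
python3 - <<'E'
from h import *
go(*((On-6*Xn-70.4*Yn)/1000),.042,-.204)
E
```

```text
time: 40.35
position: [0.5092, -0.0467, 0.112]
eef_rot: [0.072, 0.705, -0.072, 0.702]
wrist_force: [0.1, -0.9, -0.0]
width: 0.057
 shift [70.0, 0.2, 1.1] turn -0.001 | now [509.2, -46.7, 112.0] yaw -0.205
```

```bash
python3 -m creep '[{"gripper":0.6,"xyz":[30,0,1],"turn":0},{"gripper":0.6,"xyz":[55,0,1],"turn":0},{"gripper":0.6,"xyz":[68,0,1],"turn":0},{"gripper":0.6,"xyz":[69,0,1],"turn":0},{"gripper":0.6,"xyz":[69,0,1],"turn":0},{"gripper":0.3,"xyz":[69,0,1],"turn":0},{"gripper":0.3,"xyz":[69,0,1],"turn":0},{"gripper":0.3,"xyz":[69,0,1],"turn":0},{"gripper":0.3,"xyz":[69,0,1],"turn":0},{"gripper":0.3,"xyz":[69,0,1],"turn":0}]' 25
python3 -m creep '[{"gripper":0.3,"xyz":[-5,0,-3],"turn":0},{"gripper":0.3,"xyz":[-30,0,-3],"turn":0},{"gripper":0.3,"xyz":[-70,0,-3],"turn":0},{"gripper":0.3,"xyz":[-110,0,-3],"turn":0},{"gripper":0.3,"xyz":[-150,0,-3],"turn":0},{"gripper":0.3,"xyz":[-160,0,-3],"turn":0},{"gripper":0.3,"xyz":[-160,0,-3],"turn":0}]' 25
python3 - <<'E'
from h import *
print(st()["width"]); go(.4975,.312,.2,-.19)
E
```

```text
time: 41.18
position: [0.5113, -0.0472, 0.0452]
eef_rot: [0.072, 0.703, -0.072, 0.704]
wrist_force: [-0.9, 0.6, 8.2]
width: 0.0399
time: 41.77
position: [0.5086, -0.0466, 0.2073]
eef_rot: [0.072, 0.701, -0.072, 0.706]
wrist_force: [-0.6, 0.7, -1.1]
width: 0.0395
0.039488798566300214
 shift [6.8, 348.9, -83.7] turn -0.014 | now [508.6, -46.6, 207.3] yaw -0.204
```

```bash
python3 -m creep '[{"gripper":0.3,"xyz":[0,40,-10],"turn":-0.014},{"gripper":0.3,"xyz":[0,80,-20],"turn":-0.014},{"gripper":0.3,"xyz":[0,120,-30],"turn":-0.014},{"gripper":0.3,"xyz":[0,160,-40],"turn":-0.014},{"gripper":0.3,"xyz":[0,200,-50],"turn":-0.014},{"gripper":0.3,"xyz":[0,240,-60],"turn":-0.014},{"gripper":0.3,"xyz":[0,280,-70],"turn":-0.014},{"gripper":0.3,"xyz":[0,318,-80],"turn":-0.014},{"gripper":0.3,"xyz":[0,349,-83.7],"turn":-0.014},{"gripper":0.3,"xyz":[0,349,-83.7],"turn":-0.014}]' 25
python3 -m creep '[{"gripper":0.3,"xyz":[30,0,0],"turn":0},{"gripper":0.3,"xyz":[65,0,0],"turn":0},{"gripper":0.3,"xyz":[90,0,0],"turn":0},{"gripper":0.3,"xyz":[100,0,0],"turn":0},{"gripper":0.3,"xyz":[100,0,0],"turn":0},{"gripper":0.3,"xyz":[100,0,0],"turn":0}]' 25
python3 - <<'E'
from h import *
print(st()["width"]); go(.4975,.312,.0535,-.19)
E
```

```text
time: 42.6
position: [0.4958, 0.3166, 0.2018]
eef_rot: [0.066, 0.705, -0.066, 0.703]
wrist_force: [-0.2, 0.2, -0.7]
width: 0.0394
time: 43.1
position: [0.4968, 0.3119, 0.1038]
eef_rot: [0.067, 0.704, -0.068, 0.704]
wrist_force: [1.1, 0.9, -0.2]
width: 0.0397
0.0396591439472409
 shift [50.3, 0.3, 0.7] turn -0.001 | now [496.8, 311.9, 103.8] yaw -0.191
```

```bash
python3 -m creep '[{"gripper":0.3,"xyz":[20,0,0],"turn":0},{"gripper":0.3,"xyz":[38,0,0],"turn":0},{"gripper":0.3,"xyz":[46,0,0],"turn":0},{"gripper":0.3,"xyz":[50,0,0],"turn":0},{"gripper":0.3,"xyz":[51,0,0],"turn":0},{"gripper":0.3,"xyz":[51,0,0],"turn":0},{"gripper":0.58,"xyz":[51,0,0],"turn":0},{"gripper":0.58,"xyz":[51,0,0],"turn":0},{"gripper":0.58,"xyz":[51,0,0],"turn":0},{"gripper":0.58,"xyz":[51,0,0],"turn":0}]' 15
python3 -m creep '[{"gripper":0.58,"xyz":[-20,0,0],"turn":0},{"gripper":0.58,"xyz":[-60,0,0],"turn":0},{"gripper":0.58,"xyz":[-100,0,-15],"turn":0},{"gripper":0.58,"xyz":[-140,0,-30],"turn":0},{"gripper":0.58,"xyz":[-180,0,-40],"turn":0},{"gripper":0.58,"xyz":[-190,0,-40],"turn":0},{"gripper":0.58,"xyz":[-190,0,-40],"turn":0},{"gripper":0.58,"xyz":[-190,0,-40],"turn":0}]' 15
python3 - <<'E'
from h import *
gd=lambda h:~ye(h)
print("B",slats(0.0295,0.0345,png="w11.png",box=(.40,.60,.22,.40)),"\nrim",slats(0.0345,0.045,box=(.38,.62,.2,.42)))
im,d,K,E=grab("top","t9.png"); P=cloud(d,K,E); z=P[...,2]*1000; q=P[...,:2]*1000-On; a=q@Xn;b=q@Yn
m=(z>100)&(z<135)&(a>145)&(a<195)&(abs(b)<85); print("tbar",m.sum(),a[m].mean(),z[m].max())
E
python3 -c "
import cv2,numpy as np
cv2.imwrite('pics/f.png',np.hstack([cv2.imread('pics/w11.png')[:,:400],cv2.imread('pics/t9.png')[:,60:460]]))"
```

```text
time: 43.93
position: [0.4969, 0.3123, 0.0535]
eef_rot: [0.067, 0.704, -0.067, 0.704]
wrist_force: [1.2, -0.4, 1.3]
width: 0.0547
time: 44.6
position: [0.4574, 0.3198, 0.2435]
eef_rot: [0.067, 0.703, -0.067, 0.704]
wrist_force: [0.6, -0.4, -0.8]
width: 0.0548
B [] 
rim [(484.7, 313.1, 126.9, 122.5, np.float64(-0.204), 36.4, 2703)]
tbar 382 163.38250961456808 125.84971058170757
```

View pics/f.png

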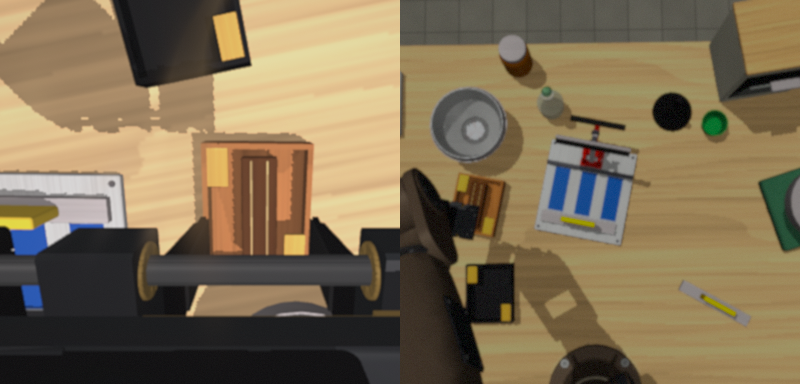

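```bash
python3 - <<'E'
from h import *
im,d,K,E=grab("wrist"); P=cloud(d,K,E); q=P[...,:2]*1000-np.array([497,310.6]); Xc=np.array([np.cos(.197),-np.sin(.197)]); a=q@Xc; b=q@np.array([-Xc[1],Xc[0]]); z=P[...,2]*1000
m=(abs(a)<66)&(abs(b)<31)&(z>28)&(z<45); pp=np.stack([a[m],b[m]],1).astype(np.float32); print(m.sum(),cv2.minAreaRect(pp),np.percentile(z[m],[2,50,98]),pp.min(0),pp.max(0))
n=np.linalg.lstsq(np.c_[pp,np.ones(len(pp))],z[m],rcond=None)[0]; print("tilt/mm",n)
E
```

```text
3409 ((-4.67962646484375, 2.9446868896484375), (39.880889892578125, 112.84794616699219), 89.7239990234375) [32.49391789 34.37794661 35.88907921] [-61.051033 -17.069551] [51.659374 22.870956]
tilt/mm [1.32448039e-03 8.27585242e-04 3.43490775e+01]
```

The upper slat is flat with its top at 34.4 mm, about 3 mm off centre and square. The gripper is clear at 0.24 m, so I'm handing in.

```bash
python3 - <<'E'
from h import *
print(r.finish_job(), st()["time"])
E
```

```text
the job is handed in; nothing more can be done
the job is handed in; nothing more can be done
```

The job is done and handed in. The last clock reading was about 45 s of the 210 s allowed. Only slatA and slatB were there; no slatC showed in any camera view.

**What I did**
- I turned slatA square in the crate and lifted it out. Both slats then went into the outer bays of the nest, pushed against the stop and released.
- SlatA first lay about 0.05 rad off, so I regripped it twice. It ended within about 0.003 rad of the nest, with both front ends at about −65.5 mm.
- I swung the clamp shut, then laid the far straightedge (the one farthest from the base) against the slat ends and let go.
- I swung the clamp back open and stacked slatA, then slatB, in the wooden crate. The straightedge stayed on the nest.

**Last checks**
- **Straightedge:** its face was within about 1 mm of the slat ends, about 3 mm off centre, and turned less than 0.005 rad.
- **Clamp:** the crossbar is back where it started, so the clamp reads as fully open.
- **Lower slat (slatA):** it was about 3 mm off the crate's middle and 0.01 rad off square, measured before slatB went on top.
- **Upper slat (slatB):** its top is at 34.4 mm (34 expected). It is flat, about 3 mm off the middle and square.
- **Bystanders:** in the last top view they stand where they were at the start.

**What failed or disagreed**
- The top and wrist cameras differed by about 4 mm in y near the crate and nest; I used the wrist camera there.
- My first slatB stack check found nothing, because the slat's top merged with the crate rim. A second measurement gave the figures above.
- I lowered onto slatA about 6 mm to one side, from a sign slip of mine. The grip still closed on it and nothing was disturbed.

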